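# Lay out a stacked tea-for-one set and fetch the jar from its rail rack

### The arm

A 6-joint arm with a two-finger parallel gripper is mounted at the origin on a cart in front of the work surface, level with it; the furniture and walls round the work are solid. World frame = base frame: x ahead of the robot, y to its left, z up, the work surface at z = 0. Lengths are in m, angles in rad, forces in N, time in s.
With the tool pointing down it reaches from about 0.325 to 0.9 m from the base axis. Payload 3.5 kg.
Tool frame: the origin (TCP) lies between the finger pads; the fingertips stand bot.tcp_to_tips ahead of it and the grasp point (between the pads) lies 5 mm behind it (bot.tcp_to_tips is the distance from the TCP to the fingertips, in m); z points along the fingers, y is the direction in which the jaws open and shut (so a half turn about z gives the same grasp; the last joint's range is limited). The gripper opens to 85 mm and grips with 20 to 120 N. Pads are 22 mm wide; open, the fingers measure 114 mm over their backs; the gripper's body (76 mm by 85 mm) begins 54 mm behind the grasp point. The pads swing forward as they close: fully open they stand 13 mm farther back than shut.
Start: joints at [-1.453, 0.276, -0.026, 1.268, 0, 1.467], TCP at [0.137, -0.61, 0.245] pointing down, gripper open.
Joint ranges: [-3.12, 3.12], [-0.85, 1.88], [-1.08, 1.24], [-1.95, 2.15], [-1.57, 1.53], [-3.14, 3.14]. Speed limits (rad/s): [2.57, 2.57, 3.14, 3.14, 3.14, 3.14].

### API

Orientations are given as a rotation vector (axis times angle).
In Python, from bench import bot gives the robot as it stands.
- The arm moves only by the shell command python3 -m handwheel 'ROWS' [FORCE]. ROWS is JSON, a list that holds one entry, the list of rows, each a list of 5 numbers: the opening, from 0 (shut) to 1 (fully open), then the shift along the tool's x, y, z in mm, then the turn about the tool's z in degrees. A call has 1 to 10 rows; each row shifts and turns the pose as measured when the row begins, along the tool's axes as they then stand; what a row does not reach is not made up. A row lasts 1/10 s, in which the tool goes at most 50 mm and 8.59 degrees, less where a joint would pass 70% of its speed; a pose out of reach is approached as far as the arm can. A call is refused whole if a number of a shift passes 50 or a number of a turn 8.59, either way. A call with a gripper value outside its range is refused whole. The fingers move at their own pace and stop on an object; FORCE is the grip in N (left out, the last holds). Time passes only in rows, so rows that do not move let the fingers close. It gives the time, the measured TCP pose, the force and the opening at its end, in the units of the state.
- bot.get_obs(): the state, without advancing time (a new reading comes with each control period).
- bot.read_camera(name): name is "scene" or "top"; returns the picture (400x640x3 uint8, red, green, blue); there is no depth.
- bot.calibration(name): a dict with "camera_matrix" (3x3 intrinsics, pixels), "eye" and "attitude" of the camera in the world. Camera axes: x right, y up, looking along -z (the intrinsics and any distortion apply to the point x, -y, -z); pixel columns grow to the right and rows downward; lengths in m; the calibration is good to about 2 mm. A picture is of the moment at which its call begins. calibration takes no time and is no camera call.
- bot.finish_job(): hands the job in, once; it reports no verdict.
The state is a dict: "clock": time; "joint_positions": joint angles; "joint_vel": joint speeds; "effort": joint torques, N m; "ee_pos": TCP position; "tool_rot": TCP orientation; "contact_force": force on the tool from outside, world axes, zero at the start; "ft_torque": the same for the moment, N m; "grip_width": opening from 0.0 (shut) to 1.0 (fully open).
Only numpy, scipy, OpenCV 4.12 (cv2) and the standard library are available. Lean on these libraries where they do the work, as an engineer would, in place of code of your own. Each camera call takes 0.05 s, during which the arm holds its last target.

### The job

Lay the tea-for-one set on the serving tray: take the stack apart and stand the steel infuser in the small drip dish, the teapot on the round cork trivet and the cup in the well of the saucer, and lift the preserve jar out over the front rail of its rack and stand it on the square wooden coaster. Put each thing in the middle of its place, keep everything upright, and set it down gently rather than dropping it.

Things in the scene. Friction and masses are not known exactly. Their poses are not given: they have to be found in the camera images.
- infuser: Loose perforated steel tea infuser, 77 mm tall, 90 g, hanging in the teapot's mouth at the top of the stack (raise it 42 mm to clear). Origin: centre of its flat underside, z up. Basket 37 mm across up to z = 40 mm; flange 52 mm across at z = 40 to 43.5 mm rests on the pot's mouth; round pale wooden knob 19 mm across at z = 56 to 77 mm, to grip (keep the fingertips above the flange).
- teapot: Loose white teapot without lid, 62 mm tall, 280 g. Origin: centre of its underside, z up. Foot 52 mm across up to z = 8 mm sits inside the cup's rim, so it starts 47 mm above the cup's origin. Body 65 mm across from z = 14 to 36 mm, mouth 53 mm (45 inside). Spout to +y (62 mm from the axis), ring handle to -y (64 mm): grip the body along its x axis.
- cup: Loose white cup, 55 mm tall, 170 g, bottom of the stack, on the counter. Origin: centre of its underside, z up. Foot 44 mm across, body 65 mm at z = 30 mm, rim 66 mm (59 inside). Ring handle to -y, reaching 58 mm from the axis, z = 11 to 51 mm: grip the body along its x axis.
- honey_jar: Loose closed preserve jar with amber contents and a red twist-off lid, 77 mm tall, 330 g, the only jar in the wooden rack. Origin: centre of its underside, z up. Glass body 57 mm across up to about z = 70 mm, lid 51 mm across above that: grip it round the top, along the rack's y axis, and raise it 40 mm to clear the rail.
- saucer: White saucer fixed on the tray, 112 mm across. Origin at the centre of its underside, z up. The flat well in the middle is 5 mm above the origin and about 60 mm across; the rim rises to 13 mm. Place of the cup.
- trivet: Round cork trivet fixed on the tray, 92 mm across, 8 mm thick. Origin at the centre of its underside, z up; its top is 8 mm above. Place of the teapot.
- drip_dish: Small round white dish fixed on the tray, 72 mm across and 20 mm tall. Origin at the centre of its underside, z up. Its inner floor is 5 mm above the origin and about 50 mm across; the mouth is 64 mm across inside. Place of the infuser.
- coaster: Square pale wooden coaster fixed on the tray, 88 x 88 x 8 mm. Origin at the centre of its underside, z up; its top is 8 mm above. Place of the jar.
- jar_rack: Low pale wooden jar rack fixed on the counter, 84 mm deep (x), 184 mm wide (y). Origin: centre of its underside, z up; front faces its own -x. Floor 20 mm above the counter; along the front two steel rods, the upper reaching 57 mm above the counter; ends 40 mm high with front posts of 58 mm, back panel 64 mm. The jar stands in its middle 50 mm of width.
- tray: Dark wooden tray fixed on the counter, 262 mm (x) by 282 mm (y). Origin: centre of its underside, z up. Floor 10 mm above the counter, edge 20 mm, a low brass handle (to 34 mm) at each y edge. The four places stand on it in two rows of two, 130 mm apart in x, 136 mm in y, in any arrangement. Beware of the bag sealer on the right: its raised arm ends near x 0.60, y -0.27 and 0.29 m high.
Things that resemble listed ones, but are neither listed nor needed, are in the scene too. Leave any purple look-alike of the honey_jar alone.

How it is judged:
By the outcome, as a careful person would: the job done as asked, in the order asked, and still so for the second after the job is handed in, with the robot touching nothing.
It also fails if it takes over 106 s, if anything falls off the work surface, if the arm or the gripper's body presses on something with over 40 N, if the wrist force passes 120 N, or if a joint passes its speed limit or range.

## Working session

There is one attempt and no reset: what is moved stays moved. The work goes in short steps, Python scripts to look and compute and a shell command to move; the robot and the scene stay as the last step left them, time stands still between calls to the robot, and variables do not carry over. Pictures are saved under pics/ and viewed, and the job is handed in when it is done.

```bash
ls; mkdir -p pics; python3 - <<'E'
from bench import bot
import cv2,numpy as np
for n in("scene","top"):
    im=bot.read_camera(n); cv2.imwrite(f"pics/{n}0.png",im[:,:,::-1]); c=bot.calibration(n); print(n,c)
print(bot.get_obs(),bot.tcp_to_tips)
E
```

```text
pics
scene {'camera_matrix': array([[388.59511643,   0.        , 317.41042704],
       [  0.        , 388.59511643, 200.0685127 ],
       [  0.        ,   0.        ,   1.        ]]), 'eye': array([0.04292193, 0.51451516, 0.76206845]), 'attitude': array([ 0.42953599, -0.95948303, -2.15972816])}
top {'camera_matrix': array([[376.14026259,   0.        , 321.33513328],
       [  0.        , 376.14026259, 208.25488196],
       [  0.        ,   0.        ,   1.        ]]), 'eye': array([0.51616854, 0.00480319, 1.32447259]), 'attitude': array([ 0.02531161, -0.05725542, -1.56196854])}
{'clock': 0.1, 'joint_positions': array([-1.45343120e+00,  2.77107508e-01, -2.77702260e-02,  1.26801215e+00,
       -9.31803730e-06,  1.46740119e+00]), 'joint_vel': array([-1.33657619e-03, -6.31492924e-04,  3.00002342e-03, -6.05141655e-05,
        7.44529864e-05,  9.61397007e-04]), 'effort': array([-2.10940798e-04, -4.46709645e+01,  2.96127963e+01,  8.49463366e-03,
       -4.56396538e-05,  5.87278620e-06]), 'ee_pos': array([ 0.13676614, -0.60914066,  0.24422762]), 'tool_rot': array([-3.12039315e+00, -3.45835085e-01,  3.75816409e-05]), 'contact_force': array([-0.3609625 , -0.2649908 ,  0.00975163]), 'ft_torque': array([-0.00819055,  0.02833375,  0.00070547]), 'grip_width': 0.9988124643123353} 0.014
```

View pics/scene0.png

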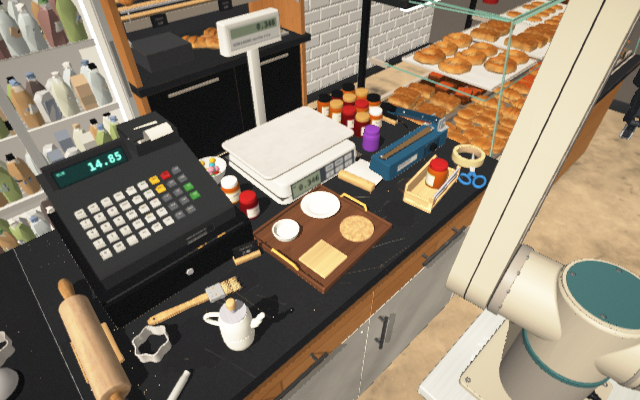

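View pics/top0.png

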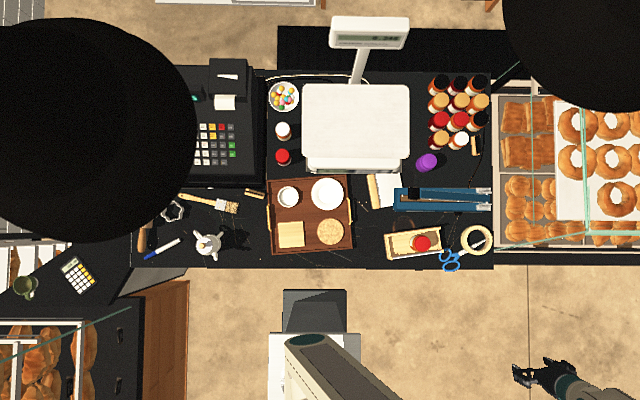

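The views show the stack at scene (235,320) / top (208,244), and the tray at top (310,215). On the tray are the saucer at top (327,192), dish (288,197), coaster (291,234) and trivet (330,231). The rack with the red-lidded jar is at scene (438,170) / top (421,243). Next I'll enlarge these.

```bash
cat > h.py <<'E'
import cv2,numpy as np
from scipy.spatial.transform import Rotation as R
from bench import bot
CAL={n:bot.calibration(n) for n in("scene","top")}
def ray(n,p):
    c=CAL[n];K=c["camera_matrix"];d=np.array([(p[0]-K[0,2])/K[0,0],-(p[1]-K[1,2])/K[1,1],-1])
    d=R.from_rotvec(c["attitude"]).apply(d);return c["eye"],d/np.linalg.norm(d)
def onz(n,p,z):
    o,d=ray(n,p);return o+d*(z-o[2])/d[2]
def proj(n,X):
    c=CAL[n];K=c["camera_matrix"];v=R.from_rotvec(c["attitude"]).inv().apply(np.atleast_2d(X)-c["eye"])
    return np.c_[K[0,0]*v[:,0]/-v[:,2]+K[0,2],K[1,1]*v[:,1]/v[:,2]+K[1,2]]
def tri(ps,pt):
    o1,d1=ray("scene",ps);o2,d2=ray("top",pt)
    A=np.c_[d1,-d2];t=np.linalg.lstsq(A,o2-o1,rcond=None)[0];a=o1+t[0]*d1;b=o2+t[1]*d2
    return (a+b)/2,np.linalg.norm(a-b)
def snap(n,name):
    im=bot.read_camera(n)[:,:,::-1].copy();cv2.imwrite(f"pics/{name}.png",im);return im
def crop(src,box,s,name):
    x0,y0,x1,y1=box;im=cv2.imread(f"pics/{src}.png")[y0:y1,x0:x1]
    cv2.imwrite(f"pics/{name}.png",cv2.resize(im,None,fx=s,fy=s,interpolation=cv2.INTER_CUBIC))
E
python3 - <<'E'
from h import *
crop("scene0",(195,280,275,360),6,"c_st")
crop("top0",(165,205,250,275),7,"c_tt")
crop("scene0",(245,180,400,300),5,"c_tray")
crop("top0",(260,165,360,265),6,"c_ttray")
crop("scene0",(390,130,500,220),6,"c_rack")
crop("top0",(370,215,500,280),6,"c_track")
E
```

```text
(no output)
```

View pics/c_st.png

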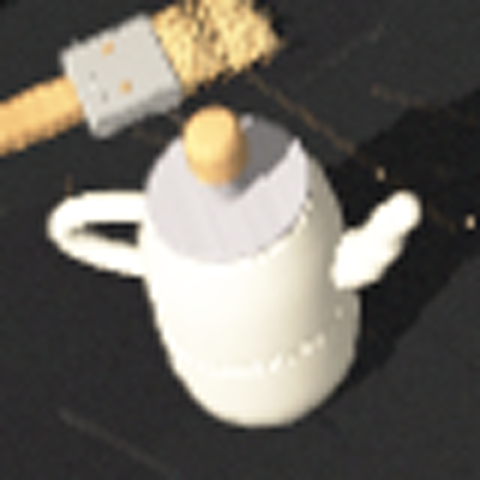

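View pics/c_tt.png

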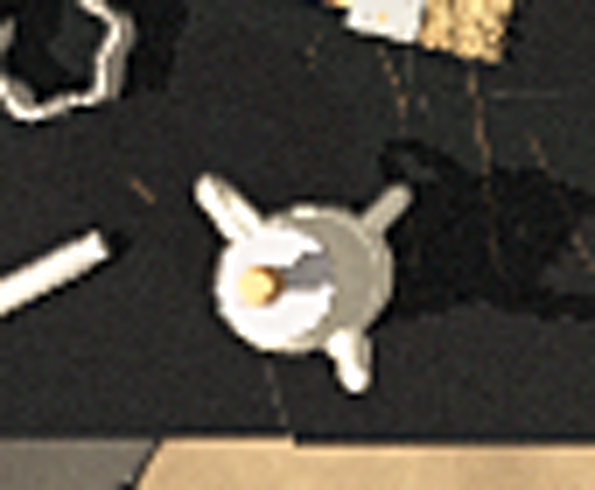

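View pics/c_tray.png

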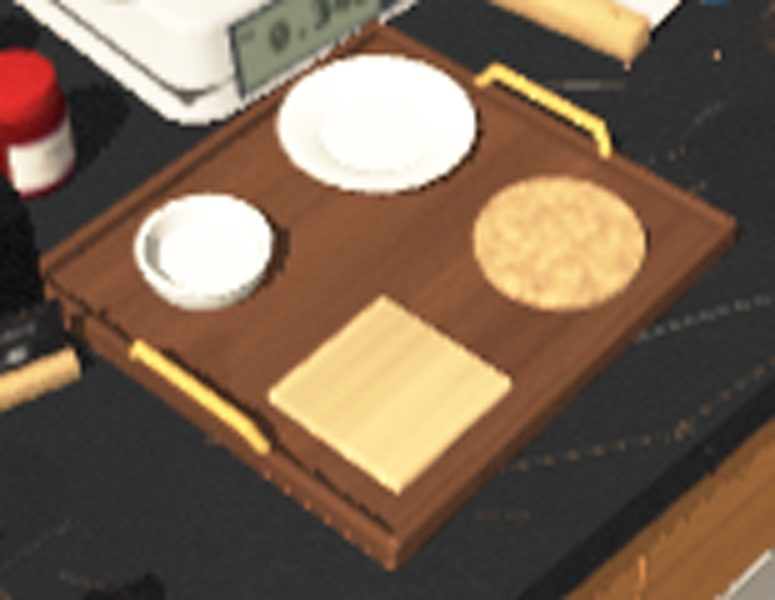

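View pics/c_ttray.png

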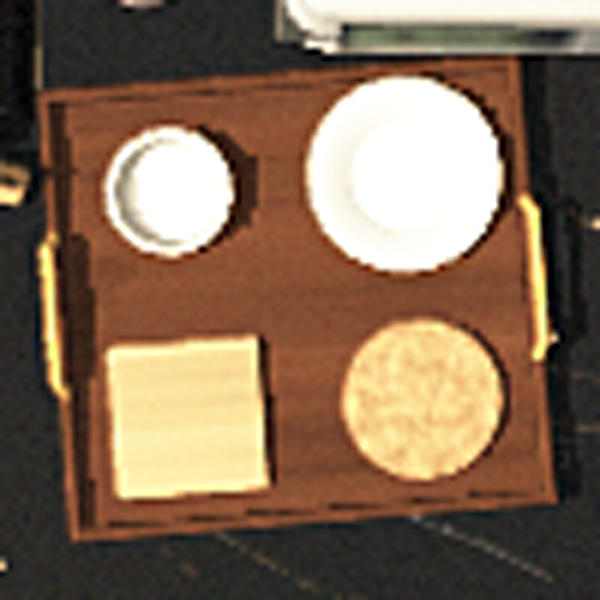

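View pics/c_rack.png

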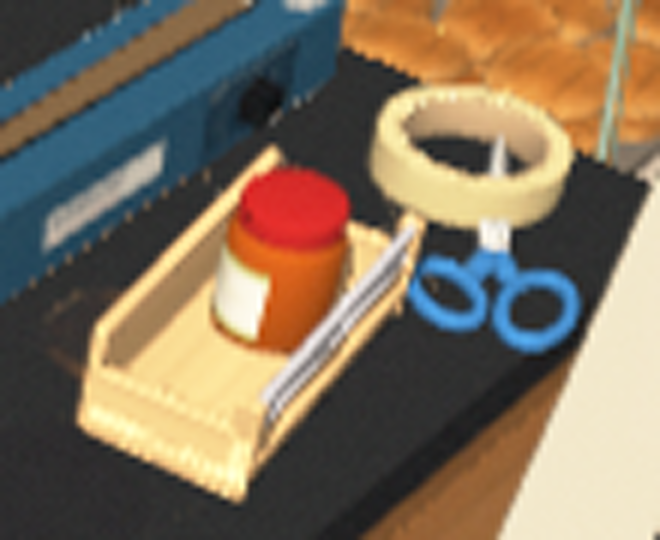

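View pics/c_track.png

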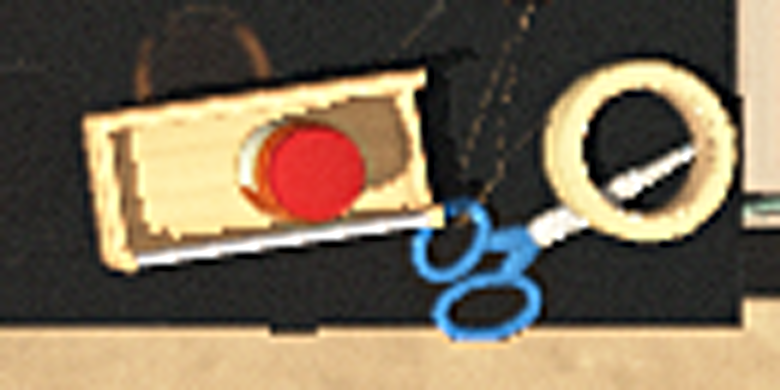

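```bash
cat > meas.py <<'E'
from h import *
from scipy.optimize import least_squares
def blob(src,box,fn,s=4):
    x0,y0,x1,y1=box;im=cv2.imread(f"pics/{src}.png")[y0:y1,x0:x1]
    im=cv2.resize(im,None,fx=s,fy=s,interpolation=cv2.INTER_CUBIC)
    hsv=cv2.cvtColor(im,cv2.COLOR_BGR2HSV).astype(int)
    m=(fn(hsv[...,0],hsv[...,1],hsv[...,2])).astype(np.uint8)*255
    m=cv2.morphologyEx(m,cv2.MORPH_OPEN,np.ones((5,5)));m=cv2.morphologyEx(m,cv2.MORPH_CLOSE,np.ones((9,9)))
    cs,_=cv2.findContours(m,cv2.RETR_EXTERNAL,cv2.CHAIN_APPROX_NONE)
    c=max(cs,key=cv2.contourArea)[:,0,:].astype(float)
    return (c+0.5)/s-0.5+np.array([x0,y0])
def circ(n,c,z):
    P=np.array([onz(n,p,z) for p in c])[:,:2]
    f=lambda q:np.hypot(P[:,0]-q[0],P[:,1]-q[1])-q[2]
    r=least_squares(f,[*P.mean(0),.04],loss="soft_l1",f_scale=.001);return r.x,np.sqrt(np.mean(f(r.x)**2))
def both(name,bs,bt,fn,z):
    cs=blob("scene0",bs,fn);ct=blob("top0",bt,fn)
    for n,c in(("scene",cs),("top",ct)):
        q,e=circ(n,c,z);print(name,n,q.round(4),"rms",e.round(4),end=" | ")
    es=cv2.fitEllipse(cs.astype(np.float32))[0];et=cv2.fitEllipse(ct.astype(np.float32))[0]
    X,g=tri(es,et);print("tri",X.round(4),"gap",g.round(4));return cs,ct
if __name__=="__main__":
    white=lambda h,s,v:(s<60)&(v>150)
    tan=lambda h,s,v:(v>165)&(s>40)
    both("saucer",(298,188,343,221),(308,173,347,212),white,.023)
    both("dish",(270,215,302,245),(275,183,303,212),white,.030)
    both("trivet",(337,212,377,246),(313,215,347,249),tan,.018)
    cs,ct=both("coaster",(296,236,350,281),(272,216,308,252),tan,.018)
    for n,c in(("scene",cs),("top",ct)):
        P=np.array([onz(n,p,.018) for p in c])[:,:2]
        print(n,cv2.minAreaRect((P*1000).astype(np.float32)))
    cs,ct=both("lid",(428,155,452,175),(408,228,438,258),lambda h,s,v:((h<5)|(h>174))&(s>150)&(v>130),.097)
    cs,ct=both("knob",(220,295,240,315),(195,240,210,250),lambda h,s,v:(s>80)&(v>130)&(h<30),.166)
    print(np.mean(cs,0),np.mean(ct,0))
    print("coaster corners",tri((296+0,0),(0,0))[1])
E
python3 meas.py; python3 - <<'E'
from h import *
# protrusions
for nm,s,t in[("pothandle",(195+50/6,280+222/6),(165+204/7,205+183/7)),("spout",(195+405/6,280+207/6),(165+355/7,205+383/7))]:
    print(nm,tri(s,t))
print("cuphandle",[onz("top",(165+402/7,205+190/7),z) for z in(.02,.03,.045)])
# rack
S=[(390+88/6,130+340/6),(390+278/6,130+150/6),(390+415/6,130+220/6),(390+255/6,130+410/6)]
T=[(370+88/6,215+120/6),(370+425/6,215+75/6),(370+440/6,215+215/6),(370+122/6,215+265/6)]
for a,b in zip(S,T):print(tri(a,b))
E
```

```text
saucer scene [ 0.6361 -0.0379  0.0567] rms 0.0046 | saucer top [ 0.6362 -0.0407  0.0557] rms 0.0006 | tri [ 0.6375 -0.0396  0.02  ] gap 0.0032
dish scene [0.6202 0.0995 0.038 ] rms 0.0022 | dish top [0.6241 0.095  0.0356] rms 0.0005 | tri [0.6249 0.0959 0.0221] gap 0.0007
trivet scene [ 0.504  -0.0469  0.0479] rms 0.0016 | trivet top [ 0.5063 -0.051   0.0462] rms 0.0005 | tri [ 0.5064 -0.051   0.0114] gap 0.0007
coaster scene [0.4918 0.0883 0.0505] rms 0.0055 | coaster top [0.495  0.0849 0.0494] rms 0.0055 | tri [0.4948 0.0851 0.01  ] gap 0.0005
scene ((492.054443359375, 88.16825103759766), (90.60002136230469, 92.39911651611328), 4.904545783996582)
top ((494.8639221191406, 84.81533813476562), (91.40240478515625, 90.5163803100586), 4.778017997741699)
lid scene [ 0.4628 -0.3412  0.0301] rms 0.003 | lid top [ 0.4691 -0.3505  0.0257] rms 0.0006 | tri [ 0.4687 -0.3533  0.0874] gap 0.0
knob scene [0.4393 0.3644 0.0113] rms 0.002 | knob top [0.4609 0.3458 0.007 ] rms 0.001 | tri [0.4599 0.3559 0.1339] gap 0.0014
[230.32988722 303.68327068] [201.5218254  245.17261905]
coaster corners 0.46140349735418146
pothandle (array([0.50408804, 0.39753688, 0.0822067 ]), np.float64(0.0041017575475225145))
spout (array([0.41357483, 0.31781043, 0.10867934]), np.float64(0.0030147255017371885))
cuphandle [array([0.49959497, 0.31849448, 0.02      ]), array([0.49972202, 0.31608975, 0.03      ]), array([0.4999126 , 0.31248264, 0.045     ])]
(array([ 0.49461805, -0.2352564 ,  0.05646527]), np.float64(9.315440656344298e-05))
(array([ 0.5205945 , -0.4263569 ,  0.05824797]), np.float64(0.0018839393054972933))
(array([ 0.44268428, -0.43605528,  0.05034239]), np.float64(0.0008365410888169123))
(array([ 0.41369579, -0.25487202,  0.05228383]), np.float64(0.0010873646857556892))
```

```bash
python3 - <<'E'
from meas import *
ct=blob("top0",(195,240,210,250),lambda h,s,v:(s>80)&(v>130)&(h<30))
for z in(.136,.146):print("knob",z,circ("top",ct,z))
t=(165+204/7,205+183/7);s=(165+355/7,205+383/7)
h=onz("top",t,.08);
for z in(.095,.105):
  p=onz("top",s,z);d=h-p;print("spout",p,"h",h,np.linalg.norm(d[:2]),np.degrees(np.arctan2(d[1],d[0])),(p+h)[:2]/2)
# flange left arc, full stack silhouette
im=cv2.imread("pics/top0.png")[232:256,192:224];g=cv2.resize(im,None,fx=20,fy=20,interpolation=cv2.INTER_NEAREST)
cv2.imwrite("pics/z1.png",g)
# scene bias
for nm,X in[("dish",(.6241,.095,.030)),("trivet",(.5063,-.051,.018)),("coaster",(.495,.0849,.018)),("saucer",(.6362,-.0407,.023))]:
  print(nm,proj("scene",X))
for bs,fn in[((270,215,302,245),0),((337,212,377,246),1),((296,236,350,281),1),((298,188,343,221),0)]:
  f=[lambda h,s,v:(s<60)&(v>150),lambda h,s,v:(v>165)&(s>40)][fn]
  print(cv2.fitEllipse(blob("scene0",bs,f).astype(np.float32)))
E
```

```text
knob 0.136 (array([0.45949282, 0.35464259, 0.00721141]), np.float64(0.0010415519933442724))
knob 0.146 (array([0.45997074, 0.35169913, 0.00715078]), np.float64(0.0010327441703945075))
spout [0.411461   0.32012761 0.095     ] h [0.50292823 0.39644527 0.08      ] 0.11912447026285923 39.840663616190064 [0.45719461 0.35828644]
spout [0.41231265 0.3175629  0.105     ] h [0.50292823 0.39644527 0.08      ] 0.12013997197403091 41.040115212216776 [0.45762044 0.35700408]
dish [[285.70401709 227.48410458]]
trivet [[356.47258671 226.41640882]]
coaster [[322.49753996 256.01926527]]
saucer [[320.16478725 203.12982433]]
((285.3062438964844, 229.56153869628906), (22.3892822265625, 27.05828094482422), 80.72869873046875)
((356.16485595703125, 228.10426330566406), (26.848825454711914, 34.505489349365234), 93.90165710449219)
((322.4117126464844, 258.1956481933594), (33.79261016845703, 42.587501525878906), 90.49848937988281)
((319.01519775390625, 203.8390655517578), (27.326549530029297, 41.46467590332031), 97.02654266357422)
```

View pics/z1.png

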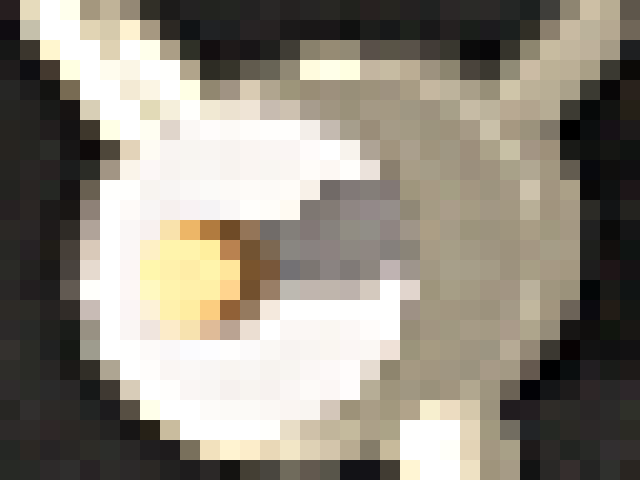

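```bash
python3 - <<'E'
from meas import *
print(onz("top",(204.1,245.2),.1125),onz("top",(201.6,245.3),.146),onz("top",(202,245.3),.137))
import h
s2=lambda p:(p[0],p[1]-2)
print("knob",tri(s2((230.8,303.7)),(201.8,245.3)))
print("lid",tri(s2((439.,163.5)),(422.8,243.2)))
for nm,s,t in[("pothandle",(195+50/6,280+222/6),(165+204/7,205+183/7)),("spout",(195+405/6,280+207/6),(165+355/7,205+383/7))]:
    print(nm,tri(s2(s),t))
from scipy.spatial.transform import Rotation as R
o=bot.get_obs();print(R.from_rotvec(o["tool_rot"]).as_matrix().round(3))
E
```

```text
[0.45875813 0.35352393 0.1125    ] [0.45998286 0.3515839  0.146     ] [0.45956233 0.35298997 0.137     ]
knob (array([0.45999116, 0.3538779 , 0.13796706]), np.float64(0.001318051572583697))
lid (array([ 0.46948193, -0.3525311 ,  0.09777829]), np.float64(1.400282676163433e-05))
pothandle (array([0.50423442, 0.39600879, 0.08751889]), np.float64(0.004430005001170816))
spout (array([0.41407619, 0.31662676, 0.11367204]), np.float64(0.0032585195532851157))
[[ 0.976  0.219 -0.   ]
 [ 0.219 -0.976  0.002]
 [ 0.    -0.002 -1.   ]]
```

```bash
cat > plan.py <<'E'
# prints how far to go (tool axes) from here: python3 plan.py x y z psi_deg [opening]
import sys
from h import *
o=bot.get_obs();p=np.array(o["ee_pos"]);M=R.from_rotvec(o["tool_rot"]).as_matrix()
psi=np.degrees(np.arctan2(M[1,0],M[0,0]))
print("t",round(o["clock"],2),"pos",p.round(4),"psi",round(psi,1),"tilt",np.degrees(np.arccos(-M[2,2])).round(2),"q1,q6",np.degrees(o["joint_positions"][[0,5]]).round(0),"F",o["contact_force"].round(1),"g",round(o["grip_width"],3))
if len(sys.argv)>1:
    T=np.array([float(v) for v in sys.argv[1:4]]);tp=float(sys.argv[4]);mx=float(sys.argv[5]) if len(sys.argv)>5 else 45
    d=T-p;turn=(tp-psi+180)%360-180
    if len(sys.argv)>6: turn=turn%360 if sys.argv[6]=='+' else turn%360-360
    n=int(max(np.ceil(np.linalg.norm(d)*1000/mx),np.ceil(abs(turn)/8.5),1))
    q=p.copy();out=[];acc=0
    for i in range(n):
        want=p+d*(i+1)/n;w=(want-q)*1000;a=np.radians(psi-0+acc)
        X=np.array([np.cos(a),np.sin(a),0]);Y=np.array([np.sin(a),-np.cos(a),0])
        r=[round(w@X),round(w@Y),round(-w[2])]
        q=q+(r[0]*X+r[1]*Y+np.array([0,0,-r[2]]))/1000
        t=round(turn*(i+1)/n-acc,1);acc+=t;out.append(r+[-t])
    for i in range(0,n,10):print(out[i:i+10])
E
python3 plan.py .38 -.25 .25 60 45 +
```

```text
t 0.1 pos [ 0.1368 -0.6091  0.2442] psi 12.6 tilt 0.12 q1,q6 [-83.  84.] F [-0.4 -0.3  0. ] g 0.999
[[32, -30, -1, np.float64(-4.7)], [34, -27, 0, np.float64(-4.8)], [36, -24, -1, np.float64(-4.7)], [37, -21, 0, np.float64(-4.7)], [40, -18, -1, np.float64(-4.8)], [41, -14, 0, np.float64(-4.7)], [42, -11, -1, np.float64(-4.7)], [43, -8, -1, np.float64(-4.8)], [43, -4, 0, np.float64(-4.7)], [43, -1, -1, np.float64(-4.8)]]
```

```bash
python3 -m handwheel '[[[1,32,-30,-1,-4.7],[1,34,-27,0,-4.7],[1,36,-24,-1,-4.7],[1,37,-21,0,-4.7],[1,40,-18,-1,-4.7],[1,41,-14,0,-4.7],[1,42,-11,-1,-4.7],[1,43,-8,-1,-4.7],[1,43,-4,0,-4.7],[1,43,-1,-1,-4.7]]]'; python3 plan.py .42 .02 .25 130 45 +;
```

```text
clock: 1.1
ee_pos: [0.3799, -0.2371, 0.2455]
tool_rot: [-2.702, -1.589, -0.002]
contact_force: [0.6, -1.1, 0.1]
grip_width: 0.996
t 1.1 pos [ 0.3799 -0.2371  0.2455] psi 60.9 tilt 0.43 q1,q6 [-40.  79.] F [ 0.6 -1.1  0.1] g 0.996
[[27, -10, -1, np.float64(-7.7)], [28, -6, 0, np.float64(-7.7)], [29, -3, -1, np.float64(-7.6)], [29, 2, 0, np.float64(-7.7)], [28, 5, -1, np.float64(-7.7)], [28, 9, 0, np.float64(-7.7)], [26, 13, -1, np.float64(-7.6)], [24, 16, 0, np.float64(-7.7)], [22, 19, -1, np.float64(-7.7)]]
```

```bash
python3 -m handwheel '[[[1,27,-10,-1,-7.7],[1,28,-6,0,-7.7],[1,29,-3,-1,-7.7],[1,29,2,0,-7.7],[1,28,5,-1,-7.7],[1,28,9,0,-7.7],[1,26,13,-1,-7.7],[1,24,16,0,-7.7],[1,22,19,-1,-7.7]]]'; python3 plan.py .459 .354 .25 221 40 +;
```

```text
clock: 2.0
ee_pos: [0.4123, 0.0348, 0.2496]
tool_rot: [-1.24, -2.876, -0.01]
contact_force: [0.4, -0.1, -0.3]
grip_width: 1.001
t 2.0 pos [0.4123 0.0348 0.2496] psi 133.3 tilt 0.66 q1,q6 [-4. 42.] F [ 0.4 -0.1 -0.3] g 1.001
[[18, 23, 0, np.float64(-8.0)], [15, 25, 0, np.float64(-7.9)], [11, 27, 0, np.float64(-8.0)], [7, 29, 0, np.float64(-8.0)], [4, 29, 0, np.float64(-7.9)], [-1, 29, 0, np.float64(-8.0)], [-5, 29, 0, np.float64(-8.0)], [-9, 28, 0, np.float64(-8.0)], [-12, 27, 0, np.float64(-7.9)], [-17, 24, 0, np.float64(-8.0)]]
[[-19, 22, 0, np.float64(-8.0)]]
```

```bash
python3 -m handwheel '[[[0.6,18,23,0,-8],[0.6,15,25,0,-8],[0.6,11,27,0,-8],[0.6,7,29,0,-8],[0.6,4,29,0,-8],[0.6,-1,29,0,-8],[0.6,-5,29,0,-8],[0.6,-9,28,0,-8],[0.6,-12,27,0,-8],[0.6,-17,24,0,-8]]]'; python3 plan.py .459 .354 .22 221 40 +; python3 - <<'E'
from h import *
snap("scene","s1");snap("top","t1");crop("s1",(180,190,300,370),3.3,"s1c");crop("t1",(140,170,270,280),5,"t1c")
E
```

```text
clock: 3.0
ee_pos: [0.4422, 0.3381, 0.2475]
tool_rot: [0.99, -2.97, -0.016]
contact_force: [0.7, -0.1, 0.5]
grip_width: 0.599
t 3.0 pos [0.4422 0.3381 0.2475] psi -143.1 tilt 0.84 q1,q6 [30. -6.] F [ 0.7 -0.1  0.5] g 0.599
[[-23, 3, 28, np.float64(-4.1)]]
```

View pics/s1c.png

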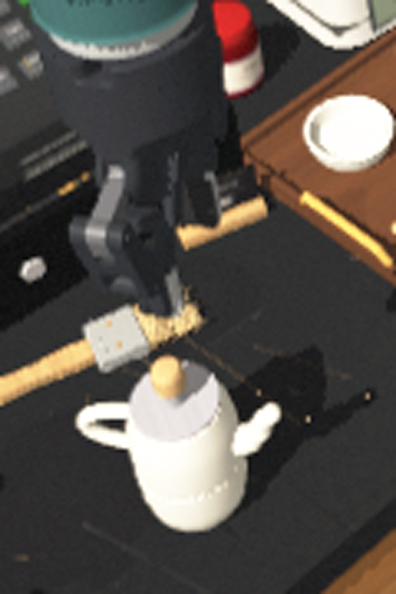

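View pics/t1c.png

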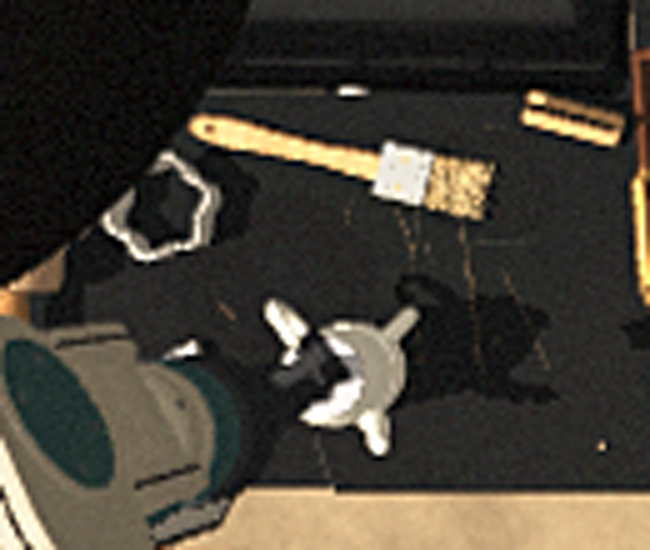

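```bash
python3 -m handwheel '[[[0.6,-23,3,28,-4],[0.6,0,0,0,0],[0.6,0,0,0,0]]]'; python3 plan.py .4592 .3535 .17 221 25
```

```text
clock: 3.4
ee_pos: [0.4587, 0.3559, 0.218]
tool_rot: [1.09, -2.934, -0.016]
contact_force: [0.3, 0.1, 0.9]
grip_width: 0.599
t 3.4 pos [0.4587 0.3559 0.218 ] psi -139.2 tilt 0.86 q1,q6 [ 31. -10.] F [0.3 0.1 0.9] g 0.599
[[1, -1, 24, np.float64(-0.1)], [0, -1, 24, np.float64(-0.1)]]
```

```bash
python3 -m handwheel '[[[0.6,1,-1,24,0],[0.6,0,-1,20,0],[0.6,0,0,0,0]]]'; python3 plan.py .4592 .3535 .133 221 20;python3 - <<'E'
from h import *
snap("scene","s2");crop("s2",(190,230,290,370),4,"s2c")
E
```

```text
clock: 3.7
ee_pos: [0.4585, 0.3517, 0.175]
tool_rot: [1.082, -2.939, -0.015]
contact_force: [-0.9, 0.0, 0.2]
grip_width: 0.599
t 3.7 pos [0.4585 0.3517 0.175 ] psi -139.6 tilt 0.79 q1,q6 [ 31. -10.] F [-0.9  0.   0.2] g 0.599
[[-1, 0, 14, np.float64(-0.2)], [0, 1, 14, np.float64(-0.2)], [-1, 0, 14, np.float64(-0.2)]]
```

View pics/s2c.png

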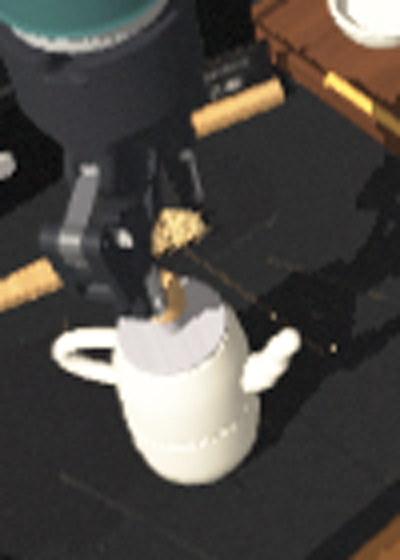

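```bash
python3 - <<'E'
from h import *
o=bot.get_obs();p=o["ee_pos"];M=R.from_rotvec(o["tool_rot"]).as_matrix()
g=p+M[:,2]*.014
for s in(0,.026+.0,-.026):
  for w in(-.011,0,.011):print(s,w,proj("scene",g+M[:,1]*s+M[:,0]*w)[0].round(1))
print(proj("scene",[p[0],p[1],.137]))
crop("s2",(212,280,252,325),12,"s2d")
E
```

```text
0 -0.011 [224.2 293.3]
0 0 [230.1 293.8]
0 0.011 [235.9 294.4]
0.026 -0.011 [220.  305.5]
0.026 0 [226.  306.1]
0.026 0.011 [232.  306.6]
-0.026 -0.011 [228.3 281.8]
-0.026 0 [234.  282.3]
-0.026 0.011 [239.7 282.8]
[[232.26351324 301.71867686]]
```

View pics/s2d.png

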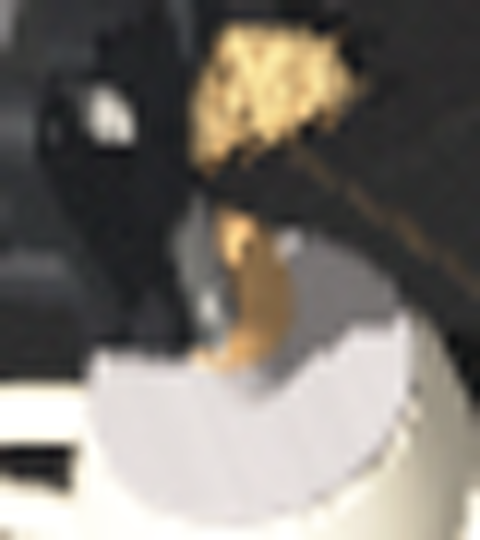

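```bash
python3 -m handwheel '[[[0.6,-2,-1,14,0],[0.6,0,0,14,0],[0.6,0,0,13,0],[0.6,0,0,0,0]]]'; python3 plan.py .4597 .3538 .133 221 20
```

```text
clock: 4.15
ee_pos: [0.4629, 0.3532, 0.1363]
tool_rot: [1.082, -2.947, -0.017]
contact_force: [-1.1, 0.3, -0.4]
grip_width: 0.601
t 4.15 pos [0.4629 0.3532 0.1363] psi -139.7 tilt 0.63 q1,q6 [ 31. -10.] F [-1.1  0.3 -0.4] g 0.601
[[2, 3, 3, np.float64(-0.7)]]
```

```bash
python3 -m handwheel '[[[0.6,2,3,3,0],[0.6,0,0,0,0]]]'; python3 plan.py .4597 .3538 .133 221 20
```

```text
clock: 4.35
ee_pos: [0.4589, 0.3542, 0.1326]
tool_rot: [1.081, -2.946, -0.017]
contact_force: [-0.5, -0.2, 0.3]
grip_width: 0.597
t 4.35 pos [0.4589 0.3542 0.1326] psi -139.7 tilt 0.64 q1,q6 [31. -9.] F [-0.5 -0.2  0.3] g 0.597
[[0, -1, 0, np.float64(-0.7)]]
```

```bash
python3 -m handwheel '[[[0.1,0,0,0,0],[0.1,0,0,0,0],[0.1,0,0,0,0],[0.1,0,0,0,0],[0.1,0,0,0,0]]]' 30; python3 plan.py .4597 .3538 .133 221 20
```

```text
clock: 4.85
ee_pos: [0.4595, 0.3549, 0.1339]
tool_rot: [1.083, -2.948, -0.017]
contact_force: [0.2, 0.7, -0.4]
grip_width: 0.207
t 4.85 pos [0.4595 0.3549 0.1339] psi -139.7 tilt 0.63 q1,q6 [31. -9.] F [ 0.2  0.7 -0.4] g 0.207
[[1, -1, 1, np.float64(-0.7)]]
```

```bash
python3 -m handwheel '[[[0,0,0,-10,0],[0,0,0,-15,0],[0,0,0,-20,0],[0,0,0,-20,0],[0,0,0,-20,0]]]' 30; python3 plan.py .6241 .095 .20 221 35; python3 - <<'E'
from h import *
snap("scene","s3");crop("s3",(180,190,300,370),3.3,"s3c")
E
```

```text
clock: 5.35
ee_pos: [0.4575, 0.3524, 0.22]
tool_rot: [1.08, -2.941, -0.015]
contact_force: [-0.1, 0.6, -1.1]
grip_width: 0.204
t 5.35 pos [0.4575 0.3524 0.22  ] psi -139.7 tilt 0.75 q1,q6 [31. -9.] F [-0.1  0.6 -1.1] g 0.204
[[4, -34, 2, np.float64(-0.1)], [5, -34, 2, np.float64(-0.0)], [4, -33, 3, np.float64(-0.1)], [5, -34, 2, np.float64(-0.1)], [4, -34, 2, np.float64(-0.1)], [5, -34, 2, np.float64(-0.0)], [5, -33, 3, np.float64(-0.1)], [4, -34, 2, np.float64(-0.1)], [5, -34, 2, np.float64(-0.1)]]
```

View pics/s3c.png

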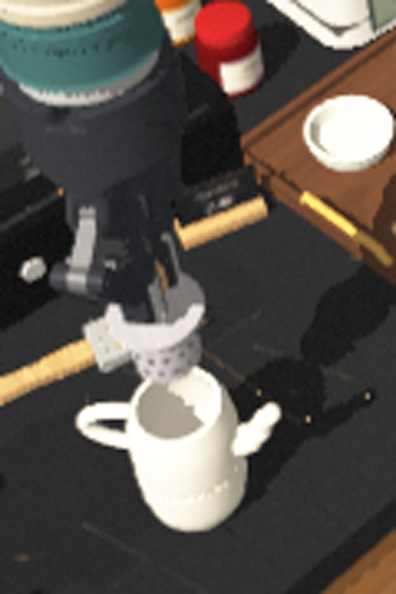

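```bash
python3 plan.py .49 .10 .22 221 35
```

```text
t 5.4 pos [0.4597 0.3536 0.2243] psi -139.7 tilt 0.62 q1,q6 [31. -9.] F [ 0.7 -0.1  2.5] g 0.202
[[18, -27, 1, np.float64(-0.1)], [17, -26, 0, np.float64(-0.1)], [18, -27, 1, np.float64(-0.1)], [18, -26, 0, np.float64(-0.0)], [18, -27, 1, np.float64(-0.1)], [17, -26, 0, np.float64(-0.1)], [18, -27, 1, np.float64(-0.1)], [18, -26, 0, np.float64(-0.1)]]
```

```bash
python3 -m handwheel '[[[0,12,-18,0,0],[0,18,-26,1,0],[0,18,-27,0,0],[0,18,-26,1,0],[0,18,-27,0,0],[0,18,-26,1,0],[0,18,-27,0,0],[0,12,-18,0,0]]]' 30; python3 plan.py .6241 .095 .20 221 30
```

```text
clock: 6.2
ee_pos: [0.4889, 0.1156, 0.2226]
tool_rot: [-1.09, 2.936, 0.018]
contact_force: [0.7, -0.3, -1.4]
grip_width: 0.201
t 6.2 pos [0.4889 0.1156 0.2226] psi -139.3 tilt 0.87 q1,q6 [  5. -35.] F [ 0.7 -0.3 -1.4] g 0.201
[[-18, -21, 5, np.float64(-0.1)], [-18, -21, 4, np.float64(-0.0)], [-17, -20, 5, np.float64(-0.1)], [-18, -21, 4, np.float64(-0.0)], [-18, -21, 5, np.float64(-0.1)]]
```

```bash
python3 -m handwheel '[[[0,-18,-21,5,0],[0,-18,-21,4,0],[0,-17,-20,5,0],[0,-18,-21,4,0],[0,-14,-16,5,0],[0,-4,-5,0,0],[0,0,0,0,0]]]' 30; python3 plan.py .6241 .095 .13 221 30
```

```text
clock: 6.9
ee_pos: [0.628, 0.0891, 0.1992]
tool_rot: [-1.08, 2.939, 0.017]
contact_force: [-1.3, -0.2, -0.6]
grip_width: 0.204
t 6.9 pos [0.628  0.0891 0.1992] psi -139.7 tilt 0.85 q1,q6 [  2. -38.] F [-1.3 -0.2 -0.6] g 0.204
[[0, 2, 23, np.float64(-0.2)], [-1, 3, 23, np.float64(-0.2)], [0, 2, 23, np.float64(-0.3)]]
```

```bash
python3 -m handwheel '[[[0,0,3,23,0],[0,-1,3,23,0],[0,0,2,20,0],[0,0,0,0,0]]]' 30; python3 plan.py .6241 .095 .1 221 30;  python3 - <<'E'
from h import *
snap("scene","s4");crop("s4",(230,150,370,270),5,"s4c");snap("top","t4");crop("t4",(250,160,370,270),5,"t4c")
E
```

```text
clock: 7.3
ee_pos: [0.6211, 0.0978, 0.134]
tool_rot: [-1.081, 2.938, 0.017]
contact_force: [-1.1, 0.3, -1.9]
grip_width: 0.204
t 7.3 pos [0.6211 0.0978 0.134 ] psi -139.6 tilt 0.88 q1,q6 [  3. -38.] F [-1.1  0.3 -1.9] g 0.204
[[0, -2, 17, np.float64(-0.3)], [0, -2, 17, np.float64(-0.3)]]
```

View pics/s4c.png

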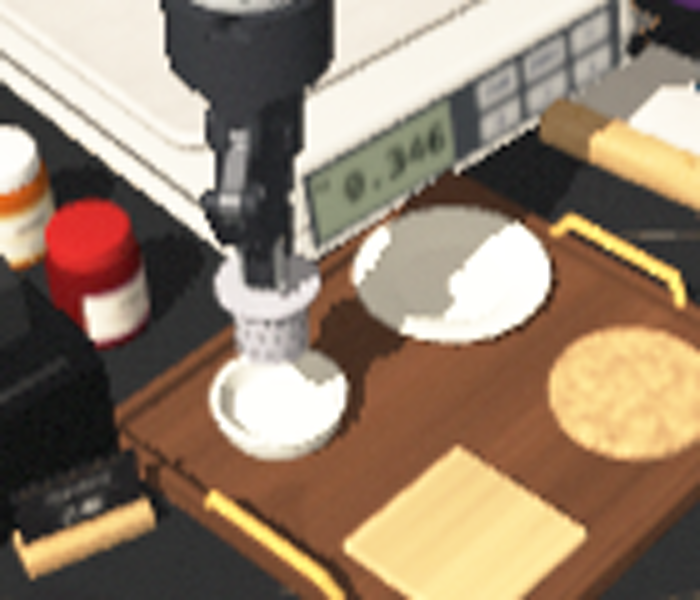

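View pics/t4c.png

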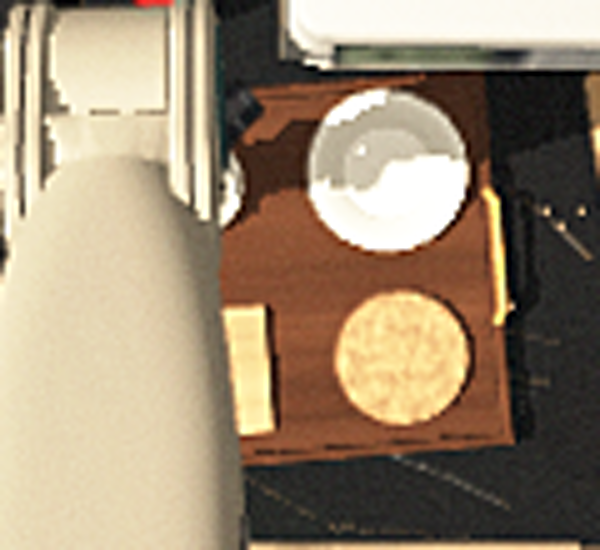

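```bash
python3 -m handwheel '[[[0,0,-2,17,0],[0,0,-2,17,0],[0,0,0,8,0],[0,0,0,0,0]]]' 30; python3 plan.py .6241 .095 .082 221 30; python3 plan.py
```

```text
clock: 7.8
ee_pos: [0.6315, 0.0957, 0.1025]
tool_rot: [-1.075, 2.922, 0.008]
contact_force: [-0.8, 0.4, -0.3]
grip_width: 0.201
t 7.8 pos [0.6315 0.0957 0.1025] psi -139.6 tilt 1.66 q1,q6 [  2. -38.] F [-0.8  0.4 -0.3] g 0.201
[[6, 4, 21, np.float64(-0.6)]]
t 7.8 pos [0.6315 0.0957 0.1025] psi -139.6 tilt 1.66 q1,q6 [  2. -38.] F [-0.8  0.4 -0.3] g 0.201
```

```bash
python3 - <<'E'
from h import *
o=bot.get_obs();print(o)
E
```

```text
{'clock': 7.8, 'joint_positions': array([ 0.04327875,  0.38710987, -0.1906304 ,  0.96758114,  0.01367024,
       -0.66181995]), 'joint_vel': array([-0.00208535, -0.01953756,  0.02138383,  0.00936506, -0.00233786,
       -0.0009602 ]), 'effort': array([-6.21634349e-02, -4.74582195e+01,  2.69632173e+01, -3.92444562e-01,
        4.14946745e-02, -2.12753903e-04]), 'ee_pos': array([0.63151328, 0.09570146, 0.10250993]), 'tool_rot': array([-1.07520044,  2.92158879,  0.00819974]), 'contact_force': array([-0.83516293,  0.42082121, -0.31353926]), 'ft_torque': array([-0.00623649,  0.02585731,  0.0076212 ]), 'grip_width': 0.20117460974987042}
```

```bash
python3 -m handwheel '[[[0,0,0,0,0]]]' 30; python3 plan.py .6241 .095 .082 221 30; python3 - <<'E'
from h import *
snap("scene","s5");crop("s5",(230,150,370,270),5,"s5c")
E
```

```text
clock: 7.9
ee_pos: [0.6322, 0.0958, 0.1038]
tool_rot: [-1.075, 2.92, 0.007]
contact_force: [0.5, 0.2, 0.0]
grip_width: 0.204
t 7.9 pos [0.6322 0.0958 0.1038] psi -139.6 tilt 1.74 q1,q6 [  2. -38.] F [0.5 0.2 0. ] g 0.204
[[7, 5, 22, np.float64(-0.6)]]
```

View pics/s5c.png

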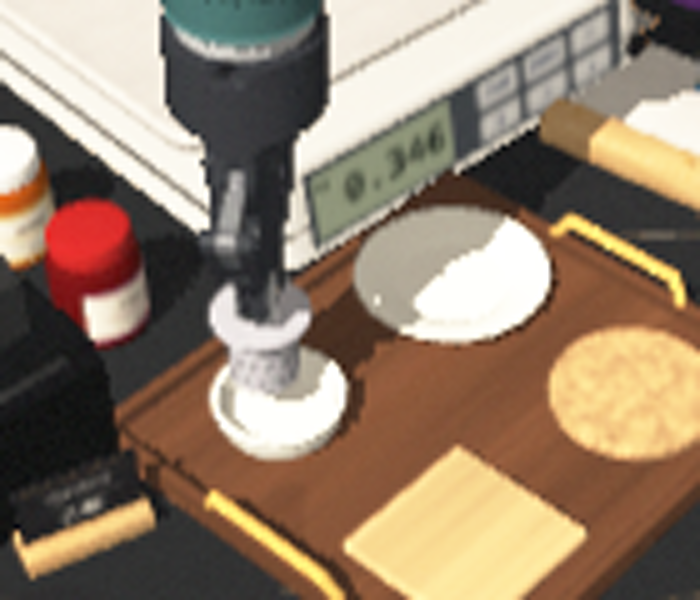

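```bash
python3 -m handwheel '[[[0,3,2,0,0],[0,3,2,0,0]]]' 30; python3 plan.py .6241 .095 .082 221 30;python3 -m handwheel '[[[0,0,0,0,0]]]' 30; python3 plan.py .6241 .095 .082 221 30
```

```text
clock: 8.15
ee_pos: [0.6262, 0.095, 0.1057]
tool_rot: [-1.074, 2.917, 0.006]
contact_force: [0.5, 0.4, -1.2]
grip_width: 0.203
t 8.15 pos [0.6262 0.095  0.1057] psi -139.6 tilt 1.92 q1,q6 [  2. -38.] F [ 0.5  0.4 -1.2] g 0.203
[[2, 1, 24, np.float64(-0.6)]]
clock: 8.25
ee_pos: [0.6258, 0.095, 0.1061]
tool_rot: [-1.074, 2.917, 0.006]
contact_force: [0.3, -0.6, -1.7]
grip_width: 0.21
t 8.25 pos [0.6258 0.095  0.1061] psi -139.6 tilt 1.92 q1,q6 [  2. -38.] F [ 0.3 -0.6 -1.7] g 0.21
[[1, 1, 24, np.float64(-0.6)]]
```

```bash
sed -i 's/^if len(sys.argv)>1:/print("axis",M[:,2].round(3),"q",o["joint_positions"].round(4))\nif len(sys.argv)>1:/' plan.py; python3 -m handwheel '[[[0,1,1,5,0],[0,0,0,5,0],[0,0,0,0,0]]]' 30; python3 plan.py .6241 .095 .082 221 30
```

```text
clock: 8.55
ee_pos: [0.6245, 0.0953, 0.0957]
tool_rot: [-1.074, 2.916, 0.005]
contact_force: [-0.1, -1.2, -1.2]
grip_width: 0.207
t 8.55 pos [0.6245 0.0953 0.0957] psi -139.6 tilt 1.97 q1,q6 [  2. -38.] F [-0.1 -1.2 -1.2] g 0.207
axis [ 0.031  0.015 -0.999] q [ 0.0431  0.3793 -0.2188  0.9413  0.0137 -0.6622]
[[1, 0, 14, np.float64(-0.6)]]
```

```bash
python3 -m handwheel '[[[0,0,0,5,0],[0,0,0,4,0],[0,0,0,2,0],[0,0,0,0,0]]]' 30; python3 plan.py .6241 .095 .082 221 30
```

```text
clock: 8.95
ee_pos: [0.6245, 0.0955, 0.0827]
tool_rot: [-1.074, 2.918, 0.006]
contact_force: [1.1, 0.5, -0.6]
grip_width: 0.205
t 8.95 pos [0.6245 0.0955 0.0827] psi -139.6 tilt 1.88 q1,q6 [  2. -38.] F [ 1.1  0.5 -0.6] g 0.205
axis [ 0.029  0.015 -0.999] q [ 0.0434  0.3935 -0.2292  0.9183  0.0137 -0.6619]
[[1, 0, 1, np.float64(-0.6)]]
```

```bash
python3 -m handwheel '[[[0,2,0,1,0],[0,0,0,2,0],[0,0,0,0,0]]]' 30; python3 plan.py .6224 .094 .08 221 30
```

```text
clock: 9.25
ee_pos: [0.6235, 0.0941, 0.0798]
tool_rot: [-1.074, 2.917, 0.006]
contact_force: [0.2, -0.8, -0.7]
grip_width: 0.206
t 9.25 pos [0.6235 0.0941 0.0798] psi -139.6 tilt 1.93 q1,q6 [  2. -38.] F [ 0.2 -0.8 -0.7] g 0.206
axis [ 0.03   0.015 -0.999] q [ 0.0413  0.3941 -0.2354  0.9105  0.0138 -0.664 ]
[[1, 1, 0, np.float64(-0.6)]]
```

```bash
python3 -m handwheel '[[[0,1,1,1,0],[0,0,0,1,0],[0,0,0,0,0]]]' 30; python3 plan.py .6224 .094 .08 221 30;  python3 -m handwheel '[[[0,0,0,1,0],[0,0,0,0,0]]]' 30
```

```text
clock: 9.55
ee_pos: [0.6239, 0.0945, 0.0797]
tool_rot: [-1.072, 2.913, 0.004]
contact_force: [-1.2, -0.9, 0.3]
grip_width: 0.2
t 9.55 pos [0.6239 0.0945 0.0797] psi -139.6 tilt 2.16 q1,q6 [  2. -38.] F [-1.2 -0.9  0.3] g 0.2
axis [ 0.034  0.016 -0.999] q [ 0.0417  0.3925 -0.2382  0.9051  0.0142 -0.6636]
[[1, 1, 0, np.float64(-0.6)]]
clock: 9.75
ee_pos: [0.6244, 0.0948, 0.0795]
tool_rot: [-1.072, 2.912, 0.005]
contact_force: [-1.5, 0.2, 1.4]
grip_width: 0.2
```

```bash
cd .;python3 - <<'E'
from h import *
snap("scene","s6");crop("s6",(240,180,340,260),7,"s6c")
E
```

```text
(no output)
```

View pics/s6c.png

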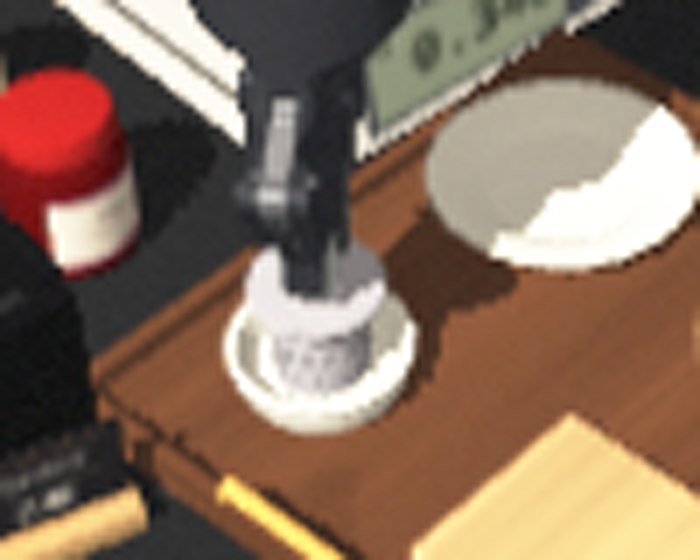

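```bash
python3 -m handwheel '[[[0.3,0,0,0,0],[0.35,0,0,0,0],[0.4,0,0,0,0],[0.5,0,0,-3,0],[0.55,0,0,-15,0],[0.55,0,0,-15,0],[0.55,0,0,-20,0],[0.55,0,0,-20,0],[0.55,0,0,-20,0]]]' 30; python3 plan.py .49 .1 .22 221 30
```

```text
clock: 10.7
ee_pos: [0.6174, 0.0927, 0.174]
tool_rot: [-1.075, 2.92, 0.008]
contact_force: [0.4, 0.0, -0.2]
grip_width: 0.55
t 10.7 pos [0.6174 0.0927 0.174 ] psi -139.6 tilt 1.72 q1,q6 [  2. -38.] F [ 0.4  0.  -0.2] g 0.55
axis [ 0.026  0.015 -1.   ] q [ 0.0394  0.3014 -0.1481  1.0946  0.0137 -0.6659]
[[18, 18, -9, np.float64(-0.1)], [19, 17, -9, np.float64(-0.1)], [18, 18, -10, np.float64(-0.1)], [19, 18, -9, np.float64(-0.2)], [18, 18, -9, np.float64(-0.1)]]
```

```bash
cd .;python3 - <<'E'
from h import *
snap("scene","s7");crop("s7",(240,160,340,260),6,"s7c")
E
```

```text
(no output)
```

View pics/s7c.png

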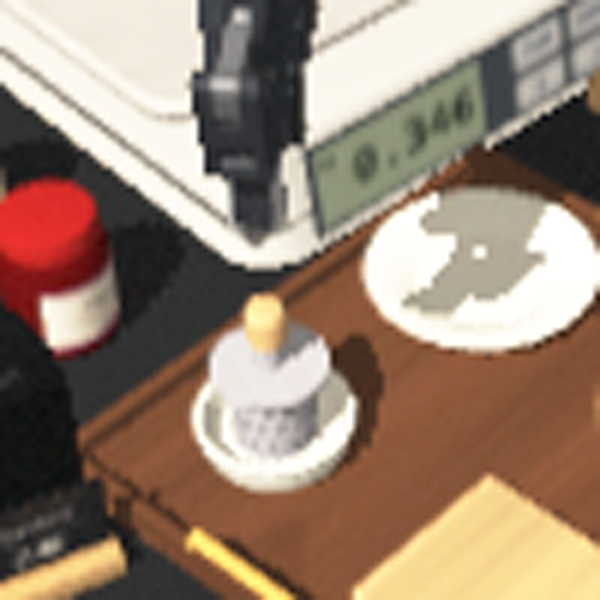

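```bash
python3 -m handwheel '[[[1,18,18,-9,0],[1,19,17,-9,0],[1,18,18,-10,0],[1,19,18,-9,0],[1,18,18,-9,0]]]' 30; python3 plan.py .459 .354 .2 221 35
```

```text
clock: 11.25
ee_pos: [0.492, 0.1, 0.2269]
tool_rot: [-1.067, 2.904, -0.002]
contact_force: [-0.5, 0.4, 0.4]
grip_width: 1.002
t 11.25 pos [0.492  0.1    0.2269] psi -139.6 tilt 2.71 q1,q6 [  4. -37.] F [-0.5  0.4  0.4] g 1.002
axis [ 0.045  0.015 -0.999] q [ 0.0648  0.0382 -0.3489  1.1381  0.0124 -0.6391]
[[-17, 27, 3, np.float64(-0.1)], [-18, 27, 4, np.float64(-0.1)], [-17, 27, 3, np.float64(-0.0)], [-18, 26, 3, np.float64(-0.1)], [-17, 27, 4, np.float64(-0.1)], [-18, 27, 3, np.float64(-0.1)], [-18, 27, 4, np.float64(-0.1)], [-17, 26, 3, np.float64(-0.0)]]
```

```bash
python3 -m handwheel '[[[1,-34,-29,0,0],[1,-34,-29,0,0]]]' 30; python3 plan.py|sed -n 1,2p;  python3 -m handwheel '[[[1,12,10,0,0],[1,12,10,0,0],[1,12,10,0,0],[1,12,10,0,0]]]' ; python3 plan.py .459 .354 .2 221 35
```

```text
clock: 11.45
ee_pos: [0.5674, 0.1002, 0.2299]
tool_rot: [-1.074, 2.914, 0.004]
contact_force: [0.8, -0.1, 1.7]
grip_width: 0.999
t 11.45 pos [0.5674 0.1002 0.2299] psi -139.5 tilt 2.09 q1,q6 [  3. -37.] F [ 0.8 -0.1  1.7] g 0.999
axis [ 0.033  0.015 -0.999] q [ 0.0563  0.1759 -0.1867  1.1741  0.0131 -0.6498]
clock: 11.85
ee_pos: [0.5086, 0.0992, 0.2282]
tool_rot: [-1.071, 2.91, 0.002]
contact_force: [-0.6, 0.2, -0.4]
grip_width: 0.997
t 11.85 pos [0.5086 0.0992 0.2282] psi -139.6 tilt 2.33 q1,q6 [  3. -37.] F [-0.6  0.2 -0.4] g 0.997
axis [ 0.038  0.015 -0.999] q [ 0.061   0.071  -0.3108  1.1503  0.0127 -0.6441]
[[-16, 28, 4, np.float64(-0.1)], [-16, 29, 3, np.float64(-0.0)], [-16, 28, 4, np.float64(-0.1)], [-16, 28, 3, np.float64(-0.1)], [-16, 28, 4, np.float64(-0.1)], [-16, 28, 3, np.float64(-0.0)], [-16, 28, 4, np.float64(-0.1)], [-16, 29, 3, np.float64(-0.1)]]
```

```bash
python3 -m handwheel '[[[1,-36,-31,-15,0],[1,-36,-31,-15,0],[1,0,0,0,0],[1,9,8,3,0],[1,9,8,3,0],[1,9,8,3,0],[1,9,8,3,0],[1,9,8,3,0],[1,9,8,3,0],[1,9,8,3,0]]]' 30; python3 plan.py|sed -n 1,2p
```

```text
clock: 12.85
ee_pos: [0.4802, 0.1, 0.227]
tool_rot: [-1.086, 2.941, 0.018]
contact_force: [-0.3, 0.5, 0.8]
grip_width: 1.004
t 12.85 pos [0.4802 0.1    0.227 ] psi -139.4 tilt 0.76 q1,q6 [  4. -37.] F [-0.3  0.5  0.8] g 1.004
axis [ 0.002  0.013 -1.   ] q [ 0.0659  0.0459 -0.3396  1.1824  0.013  -0.6418]
```

```bash
python3 plan.py .459 .354 .2 220.7 30
```

```text
t 12.85 pos [0.4802 0.1    0.227 ] psi -139.4 tilt 0.76 q1,q6 [  4. -37.] F [-0.3  0.5  0.8] g 1.004
axis [ 0.002  0.013 -1.   ] q [ 0.0659  0.0459 -0.3396  1.1824  0.013  -0.6418]
[[-17, 23, 3, np.float64(-0.0)], [-16, 23, 3, np.float64(-0.0)], [-17, 23, 3, np.float64(-0.0)], [-16, 23, 3, np.float64(-0.1)], [-17, 23, 3, np.float64(0.0)], [-16, 23, 3, np.float64(0.0)], [-17, 23, 3, np.float64(-0.0)], [-17, 23, 3, np.float64(-0.0)], [-16, 23, 3, np.float64(-0.0)]]
```

```bash
python3 -m handwheel '[[[1,-17,23,3,0],[1,-16,23,3,0],[1,-17,23,3,0],[1,-16,23,3,0],[1,-17,23,3,0],[1,-16,23,3,0],[1,-17,23,3,0],[1,-17,23,3,0],[1,-14,20,2,0],[1,0,0,0,0]]]' 30; python3 plan.py .459 .354 .16 220.7 12;python3 - <<'E'
from h import *
snap("scene","s8");crop("s8",(190,230,290,370),4,"s8c")
snap("top","t8");crop("t8",(140,170,270,280),5,"t8c")
E
```

```text
clock: 13.85
ee_pos: [0.4307, 0.3528, 0.2037]
tool_rot: [-1.089, 2.945, 0.019]
contact_force: [-0.6, 0.1, 0.6]
grip_width: 0.999
t 13.85 pos [0.4307 0.3528 0.2037] psi -139.4 tilt 0.68 q1,q6 [32. -8.] F [-0.6  0.1  0.6] g 0.999
axis [-0.003  0.012 -1.   ] q [ 0.5644  0.179  -0.2396  1.1484  0.0113 -0.1441]
[[-4, -3, 9, np.float64(-0.0)], [-5, -4, 8, np.float64(-0.0)], [-4, -3, 9, np.float64(-0.1)], [-5, -4, 9, np.float64(0.0)], [-4, -3, 9, np.float64(-0.0)]]
```

View pics/s8c.png

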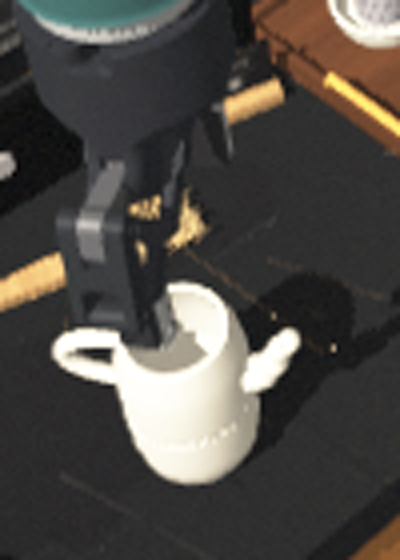

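View pics/t8c.png

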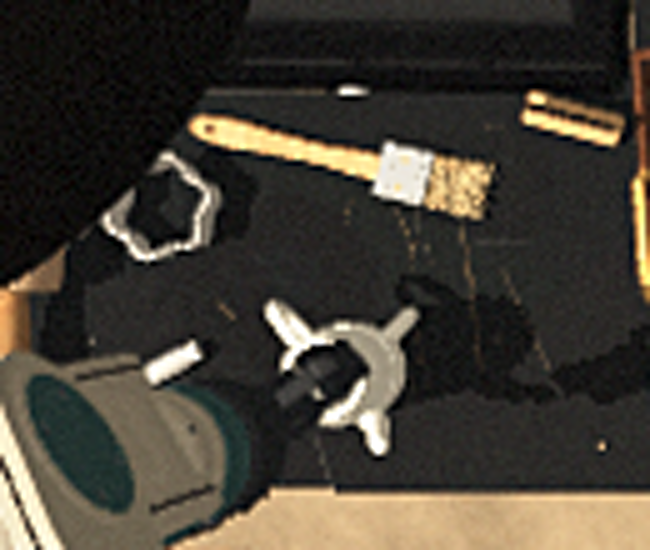

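```bash
python3 -m handwheel '[[[1,-5,-4,9,0],[1,-5,-4,9,0],[1,-5,-4,9,0],[1,-5,-4,9,0],[1,-4,-3,8,0],[1,0,0,0,0]]]'; python3 plan.py .459 .3545 .13 220.7 12;python3 - <<'E'
from h import *
snap("scene","s9");crop("s9",(190,230,290,370),4,"s9c")
snap("top","t9");crop("t9",(140,170,270,280),5,"t9c")
E
```

```text
clock: 14.55
ee_pos: [0.4634, 0.3473, 0.1553]
tool_rot: [1.079, -2.949, -0.014]
contact_force: [-0.5, 0.3, 0.1]
grip_width: 0.998
t 14.55 pos [0.4634 0.3473 0.1553] psi -139.8 tilt 0.52 q1,q6 [ 30. -10.] F [-0.5  0.3  0.1] g 0.998
axis [-0.004  0.008 -1.   ] q [ 0.5272  0.2573 -0.2493  1.0637  0.009  -0.1741]
[[0, 3, 8, np.float64(-0.2)], [-1, 3, 9, np.float64(-0.1)], [0, 2, 8, np.float64(-0.2)]]
```

View pics/s9c.png

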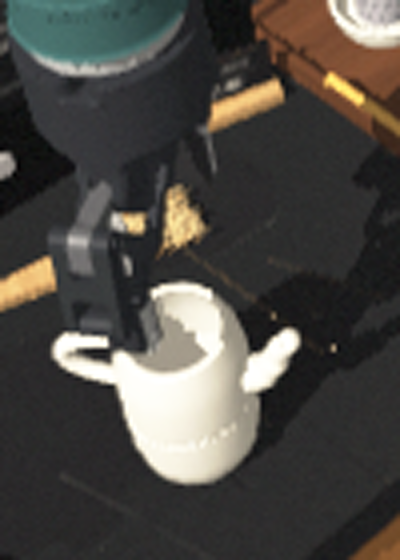

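```bash
python3 -m handwheel '[[[1,0,4,0,0],[1,-1,4,0,0],[1,0,0,0,0]]]'; python3 plan.py .459 .3545 .12 220.7 12
```

```text
clock: 14.95
ee_pos: [0.4587, 0.3556, 0.1576]
tool_rot: [-1.08, 2.949, 0.016]
contact_force: [0.6, -0.1, 0.2]
grip_width: 1.001
t 14.95 pos [0.4587 0.3556 0.1576] psi -139.8 tilt 0.58 q1,q6 [31. -9.] F [ 0.6 -0.1  0.2] g 1.001
axis [-0.002  0.01  -1.   ] q [ 0.5435  0.2557 -0.2461  1.0657  0.0096 -0.1588]
[[0, 0, 9, np.float64(-0.1)], [0, -1, 10, np.float64(-0.1)], [0, 0, 9, np.float64(-0.1)], [1, 0, 10, np.float64(-0.2)]]
```

```bash
python3 -m handwheel '[[[1,0,0,9,0],[1,0,-1,9,0],[1,0,0,9,0],[1,0,0,9,0],[1,0,0,0,0]]]'; python3 plan.py .459 .3545 .066 220.7 12;python3 - <<'E'
from h import *
snap("scene","s10");crop("s10",(190,250,290,370),5,"s10c")
E
```

```text
clock: 15.45
ee_pos: [0.4587, 0.3556, 0.1187]
tool_rot: [-1.082, 2.948, 0.016]
contact_force: [-0.8, 0.4, -0.7]
grip_width: 0.999
t 15.45 pos [0.4587 0.3556 0.1187] psi -139.7 tilt 0.58 q1,q6 [31. -9.] F [-0.8  0.4 -0.7] g 0.999
axis [-0.002  0.01  -1.   ] q [ 0.5436  0.2912 -0.2895  0.9865  0.0094 -0.1598]
[[0, 0, 11, np.float64(-0.1)], [0, 0, 10, np.float64(-0.1)], [0, -1, 11, np.float64(-0.0)], [0, 0, 10, np.float64(-0.1)], [0, 0, 11, np.float64(-0.1)]]
```

View pics/s10c.png

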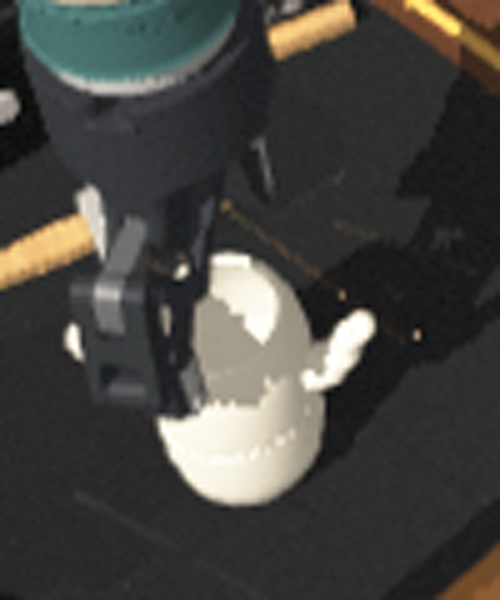

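```bash
python3 -m handwheel '[[[1,0,0,9,0],[1,0,0,9,0],[1,0,0,0,0]]]'; python3 -m handwheel '[[[1,0,-1,9,0],[1,0,0,9,0],[1,0,0,9,0],[1,0,0,5,0],[1,0,0,0,0]]]'; python3 plan.py .459 .3545 .066 220.7 12;python3 - <<'E'
from h import *
snap("scene","s11");crop("s11",(190,250,290,370),5,"s11c")
E
```

```text
clock: 15.8
ee_pos: [0.4594, 0.3561, 0.1001]
tool_rot: [-1.081, 2.946, 0.016]
contact_force: [0.2, -0.9, 0.1]
grip_width: 1.0
clock: 16.3
ee_pos: [0.4601, 0.3555, 0.0649]
tool_rot: [-1.081, 2.947, 0.016]
contact_force: [-1.5, 0.7, 0.7]
grip_width: 0.997
t 16.3 pos [0.4601 0.3555 0.0649] psi -139.7 tilt 0.61 q1,q6 [31. -9.] F [-1.5  0.7  0.7] g 0.997
axis [-0.001  0.011 -1.   ] q [ 0.5422  0.3503 -0.3384  0.8772  0.0094 -0.1609]
[[2, 0, -1, np.float64(-0.4)]]
```

View pics/s11c.png

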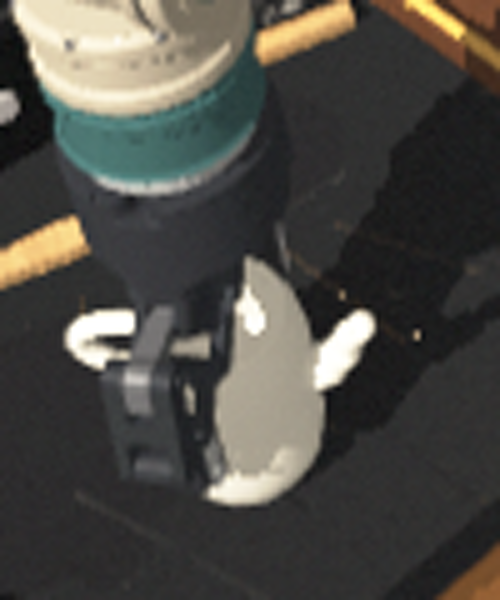

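```bash
python3 -m handwheel '[[[0.85,1,0,0,0],[0.78,0,0,0,0],[0.7,0,0,0,0],[0.65,0,0,0,0],[0.6,0,0,0,0],[0.6,0,0,0,0]]]' 40; python3 plan.py .459 .3545 .066 220.7 12
```

```text
clock: 16.95
ee_pos: [0.4598, 0.3555, 0.0661]
tool_rot: [-1.081, 2.945, 0.017]
contact_force: [-1.1, 1.5, -1.1]
grip_width: 0.732
t 16.95 pos [0.4598 0.3555 0.0661] psi -139.7 tilt 0.69 q1,q6 [31. -9.] F [-1.1  1.5 -1.1] g 0.732
axis [ 0.001  0.012 -1.   ] q [ 0.5423  0.3472 -0.3398  0.8768  0.0098 -0.1612]
[[1, 0, 0, np.float64(-0.4)]]
```

```bash
python3 -m handwheel '[[[0.5,0,0,-4,0],[0.5,0,0,-8,0],[0.5,0,0,-12,0],[0.5,0,0,-12,0],[0.5,0,0,-15,0],[0.5,0,0,-15,0],[0.5,0,0,-15,0],[0.5,0,0,-15,0],[0.5,0,0,0,0]]]' 40; python3 plan.py .459 .3545 .066 220.7 12;python3 - <<'E'
from h import *
snap("scene","s12");crop("s12",(170,200,300,370),3.5,"s12c")
E
```

```text
clock: 17.85
ee_pos: [0.4602, 0.3542, 0.1723]
tool_rot: [-1.079, 2.942, 0.017]
contact_force: [1.2, 0.5, -3.0]
grip_width: 0.734
t 17.85 pos [0.4602 0.3542 0.1723] psi -139.7 tilt 0.77 q1,q6 [31. -9.] F [ 1.2  0.5 -3. ] g 0.734
axis [ 0.004  0.013 -1.   ] q [ 0.5403  0.2399 -0.2333  1.0876  0.009  -0.1628]
[[0, 0, 12, np.float64(-0.0)], [0, 0, 12, np.float64(-0.1)], [0, 0, 11, np.float64(-0.0)], [0, 0, 12, np.float64(-0.1)], [0, 1, 12, np.float64(-0.0)], [0, 0, 12, np.float64(-0.1)], [1, 0, 12, np.float64(-0.0)], [0, 0, 12, np.float64(-0.1)], [0, 0, 11, np.float64(-0.0)]]
```

View pics/s12c.png

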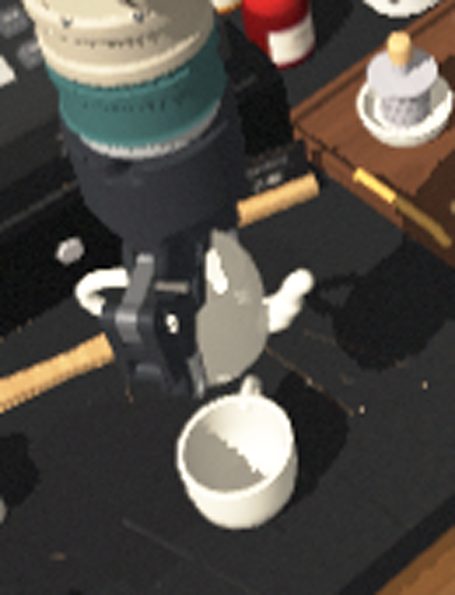

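```bash
python3 plan.py .505 -.051 .17 220.3 28
```

```text
t 17.9 pos [0.4597 0.3538 0.1712] psi -139.7 tilt 0.71 q1,q6 [31. -9.] F [-0.1 -0.7 -2.6] g 0.729
axis [ 0.003  0.012 -1.   ] q [ 0.5402  0.2407 -0.2347  1.0869  0.009  -0.1629]
[[15, -23, 0, np.float64(-0.0)], [15, -22, 0, np.float64(-0.0)], [15, -23, 0, np.float64(-0.0)], [16, -22, 0, np.float64(-0.0)], [15, -23, 0, np.float64(-0.0)], [15, -22, 0, np.float64(-0.0)], [15, -23, 1, np.float64(-0.0)], [15, -22, 0, np.float64(-0.0)], [15, -23, 0, np.float64(-0.0)], [15, -22, 0, np.float64(-0.0)]]
[[16, -23, 0, np.float64(-0.0)], [15, -22, 0, np.float64(-0.0)], [15, -23, 0, np.float64(-0.0)], [15, -23, 0, np.float64(-0.0)], [15, -22, 0, np.float64(-0.0)]]
```

```bash
python3 -m handwheel '[[[0.5,8,-12,0,0],[0.5,15,-22,0,0],[0.5,15,-23,0,0],[0.5,16,-22,0,0],[0.5,15,-23,0,0],[0.5,15,-22,0,0],[0.5,15,-23,0,0],[0.5,15,-22,0,0],[0.5,15,-23,0,0],[0.5,15,-22,0,0]]]' 40;python3 plan.py .505 -.051 .17 220.3 28
```

```text
clock: 18.9
ee_pos: [0.4811, 0.083, 0.1604]
tool_rot: [1.085, -2.939, -0.014]
contact_force: [0.8, -0.7, -2.4]
grip_width: 0.733
t 18.9 pos [0.4811 0.083  0.1604] psi -139.5 tilt 0.73 q1,q6 [  2. -39.] F [ 0.8 -0.7 -2.4] g 0.733
axis [-0.012  0.005 -1.   ] q [ 0.035   0.1055 -0.424   1.0527  0.0058 -0.6723]
[[14, -23, -2, np.float64(0.0)], [14, -24, -2, np.float64(0.1)], [13, -23, -2, np.float64(0.0)], [14, -24, -2, np.float64(0.1)], [14, -23, -2, np.float64(0.0)]]
```

```bash
python3 -m handwheel '[[[0.5,14,-23,-2,0],[0.5,14,-24,-2,0],[0.5,13,-23,-2,0],[0.5,11,-19,-2,0],[0.5,7,-10,-2,0],[0.5,0,0,0,0]]]' 40;python3 plan.py .5063 -.051 .1 220.3 12
```

```text
clock: 19.5
ee_pos: [0.4938, -0.0413, 0.1643]
tool_rot: [1.07, -2.932, -0.019]
contact_force: [0.1, 0.5, -2.1]
grip_width: 0.732
t 19.5 pos [ 0.4938 -0.0413  0.1643] psi -139.9 tilt 1.35 q1,q6 [-12. -52.] F [ 0.1  0.5 -2.1] g 0.732
axis [-0.023  0.004 -1.   ] q [-2.1360e-01  1.2300e-01 -3.9500e-01  1.0764e+00 -7.0000e-04 -9.1350e-01]
[[-1, -3, 11, np.float64(-0.0)], [0, -2, 10, np.float64(-0.1)], [-1, -3, 11, np.float64(0.0)], [0, -2, 11, np.float64(-0.0)], [-1, -3, 11, np.float64(-0.1)], [0, -2, 10, np.float64(0.0)]]
```

```bash
python3 -m handwheel '[[[0.5,-3,-6,20,0],[0.5,-3,-6,20,0],[0.5,0,0,20,0],[0.5,0,0,0,0]]]' 40;python3 plan.py .5063 -.051 .06 220.3 12; python3 - <<'E'
from h import *
snap("scene","s13");crop("s13",(270,130,420,290),3.7,"s13c")
snap("top","t13");crop("t13",(260,165,370,265),6,"t13c")
E
```

```text
clock: 19.9
ee_pos: [0.503, -0.0442, 0.1019]
tool_rot: [1.071, -2.931, -0.023]
contact_force: [-0.7, 0.6, -3.1]
grip_width: 0.731
t 19.9 pos [ 0.503  -0.0442  0.1019] psi -139.8 tilt 1.46 q1,q6 [-12. -53.] F [-0.7  0.6 -3.1] g 0.731
axis [-0.025  0.007 -1.   ] q [-0.2165  0.205  -0.4453  0.946   0.0016 -0.9174]
[[0, -2, 10, np.float64(-0.0)], [1, -2, 11, np.float64(-0.1)], [0, -1, 10, np.float64(-0.0)], [1, -2, 11, np.float64(-0.0)]]
```

View pics/s13c.png

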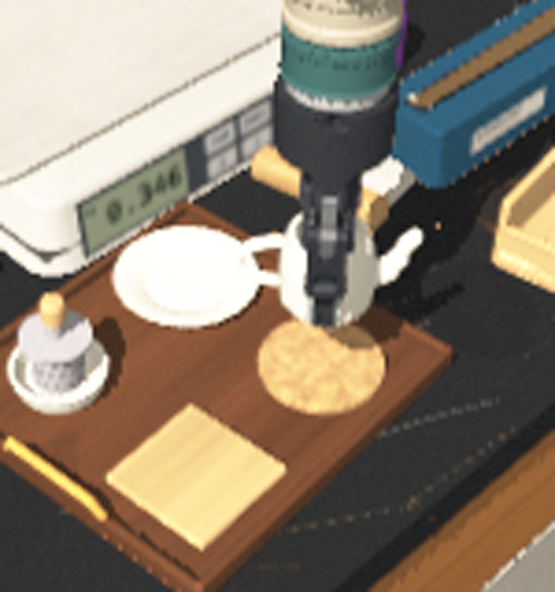

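View pics/t13c.png

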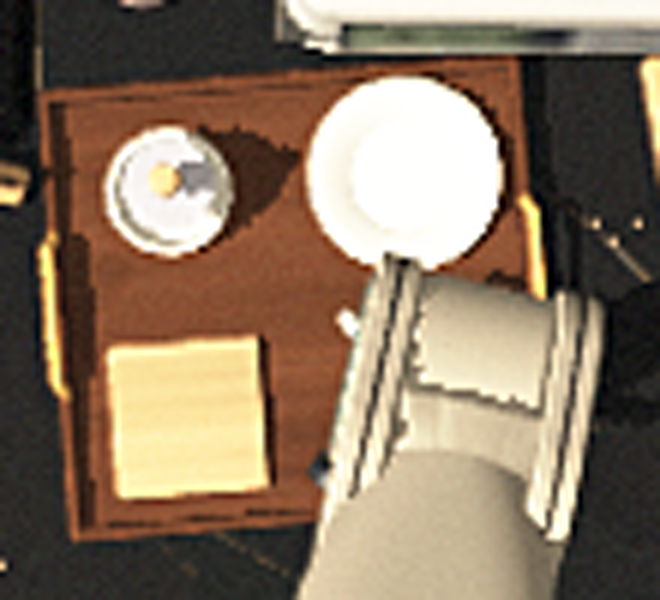

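```bash
python3 -m handwheel '[[[0.5,1,-3,12,0],[0.5,1,-3,12,0],[0.5,0,-1,10,0],[0.5,0,0,10,0],[0.5,0,0,5,0],[0.5,0,0,0,0]]]' 40;python3 plan.py .5066 -.051 .039 220.3 12
```

```text
clock: 20.6
ee_pos: [0.5101, -0.0514, 0.0542]
tool_rot: [1.076, -2.939, -0.015]
contact_force: [-0.4, 0.7, -3.1]
grip_width: 0.734
t 20.6 pos [ 0.5101 -0.0514  0.0542] psi -139.8 tilt 0.85 q1,q6 [-13. -53.] F [-0.4  0.7 -3.1] g 0.734
axis [-0.014  0.005 -1.   ] q [-0.2274  0.2704 -0.4819  0.8332  0.0015 -0.9295]
[[1, 1, 8, np.float64(-0.0)], [1, 2, 7, np.float64(-0.1)]]
```

```bash
python3 -m handwheel '[[[0.5,1,1,6,0],[0.5,1,2,5,0],[0.5,0,0,2,0],[0.5,0,0,0,0]]]' 40;python3 plan.py .5066 -.051 .037 220.3 12
```

```text
clock: 21.0
ee_pos: [0.5063, -0.0503, 0.0404]
tool_rot: [1.076, -2.939, -0.014]
contact_force: [0.2, -1.0, -2.5]
grip_width: 0.732
t 21.0 pos [ 0.5063 -0.0503  0.0404] psi -139.8 tilt 0.83 q1,q6 [-13. -53.] F [ 0.2 -1.  -2.5] g 0.732
axis [-0.014  0.005 -1.   ] q [-0.2269  0.2833 -0.5018  0.8001  0.0016 -0.929 ]
[[0, -1, 3, np.float64(-0.1)]]
```

```bash
python3 -m handwheel '[[[0.5,0,-1,2,0],[0.5,0,0,1,0],[0.5,0,0,0,0]]]' 40;python3 -m handwheel '[[[0.5,0,0,1,0],[0.5,0,0,0,0]]]' 40;python3 -m handwheel '[[[0.5,0,0,1,0],[0.5,0,0,0,0]]]' 40
```

```text
clock: 21.3
ee_pos: [0.5076, -0.0512, 0.0377]
tool_rot: [1.077, -2.94, -0.013]
contact_force: [-0.6, -0.0, -2.3]
grip_width: 0.736
clock: 21.5
ee_pos: [0.5081, -0.0513, 0.0372]
tool_rot: [1.077, -2.941, -0.012]
contact_force: [-0.2, 0.4, -3.1]
grip_width: 0.731
clock: 21.7
ee_pos: [0.5085, -0.0514, 0.0373]
tool_rot: [1.077, -2.942, -0.012]
contact_force: [0.3, 0.1, -1.7]
grip_width: 0.729
```

```bash
python3 -m handwheel '[[[0.5,1,1,2,0],[0.5,0,0,0,0]]]' 40;python3 -m handwheel '[[[0.5,0,0,2,0],[0.5,0,0,0,0]]]' 40; python3 - <<'E'
from h import *
snap("scene","s14");crop("s14",(300,150,420,270),5,"s14c")
E
```

```text
clock: 21.9
ee_pos: [0.509, -0.0516, 0.0373]
tool_rot: [1.079, -2.945, -0.008]
contact_force: [-0.4, 0.2, -1.9]
grip_width: 0.733
clock: 22.1
ee_pos: [0.5096, -0.0518, 0.0371]
tool_rot: [1.079, -2.946, -0.007]
contact_force: [0.4, 0.4, -3.3]
grip_width: 0.733
```

View pics/s14c.png

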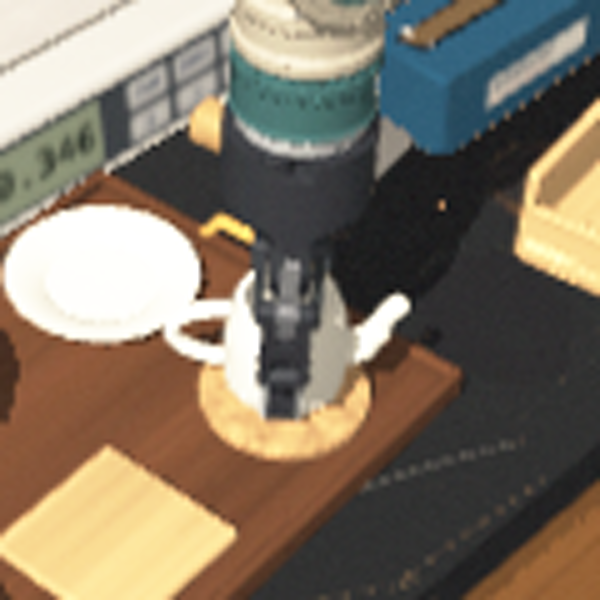

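```bash
python3 -m handwheel '[[[0.5,2,2,4,0]]]' 40;python3 plan.py|head -2; python3 -m handwheel '[[[0.5,0,0,0,0]]]' 40; python3 plan.py|head -2
```

```text
clock: 22.25
ee_pos: [0.5094, -0.0518, 0.0363]
tool_rot: [1.081, -2.949, -0.004]
contact_force: [-7.3, 5.0, 39.5]
grip_width: 0.733
t 22.25 pos [ 0.5094 -0.0518  0.0363] psi -139.7 tilt 0.16 q1,q6 [-13. -53.] F [-7.3  5.  39.5] g 0.733
axis [-0.001  0.002 -1.   ] q [-0.2289  0.2867 -0.5084  0.7776  0.0021 -0.9316]
clock: 22.35
ee_pos: [0.5103, -0.0519, 0.0374]
tool_rot: [-1.081, 2.948, 0.003]
contact_force: [0.9, -0.4, -2.3]
grip_width: 0.732
t 22.35 pos [ 0.5103 -0.0519  0.0374] psi -139.7 tilt 0.14 q1,q6 [-13. -53.] F [ 0.9 -0.4 -2.3] g 0.732
axis [ 0.001  0.002 -1.   ] q [-0.2288  0.2853 -0.5074  0.7777  0.0023 -0.9317]
```

```bash
python3 -m handwheel '[[[0.5,1,2,-4,0],[0.5,1,2,0,0],[0.5,0,0,0,0]]]' 40;python3 plan.py .506 -.051 .0385 220.3 12
```

```text
clock: 22.65
ee_pos: [0.5048, -0.0498, 0.0402]
tool_rot: [1.081, -2.95, -0.004]
contact_force: [0.1, -0.2, -2.6]
grip_width: 0.736
t 22.65 pos [ 0.5048 -0.0498  0.0402] psi -139.7 tilt 0.15 q1,q6 [-13. -53.] F [ 0.1 -0.2 -2.6] g 0.736
axis [-0.001  0.002 -1.   ] q [-0.2271  0.2739 -0.5158  0.7827  0.0022 -0.93  ]
[[0, -2, 2, np.float64(-0.0)]]
```

```bash
python3 -m handwheel '[[[0.5,0,-1,2,0],[0.5,0,0,2,0]]]' 40;python3 plan.py .506 -.051 .0385 220.3 12
```

```text
clock: 22.85
ee_pos: [0.5048, -0.0506, 0.0364]
tool_rot: [1.081, -2.948, -0.005]
contact_force: [-8.4, 0.8, 26.6]
grip_width: 0.735
t 22.85 pos [ 0.5048 -0.0506  0.0364] psi -139.7 tilt 0.21 q1,q6 [-13. -53.] F [-8.4  0.8 26.6] g 0.735
axis [-0.003  0.002 -1.   ] q [-0.2284  0.2803 -0.5173  0.7764  0.0017 -0.9312]
[[-1, -1, -2, np.float64(-0.0)]]
```

```bash
python3 -m handwheel '[[[0.76,0,0,0,0],[0.82,0,0,0,0],[0.92,0,0,0,0],[1,0,0,0,0],[1,0,0,0,0]]]' 40;python3 plan.py|head -2; python3 - <<'E'
from h import *
snap("scene","s15");crop("s15",(300,150,420,270),5,"s15c")
E
```

```text
clock: 23.35
ee_pos: [0.5056, -0.051, 0.0362]
tool_rot: [1.081, -2.949, -0.004]
contact_force: [0.3, 0.4, 0.1]
grip_width: 0.998
t 23.35 pos [ 0.5056 -0.051   0.0362] psi -139.7 tilt 0.17 q1,q6 [-13. -53.] F [0.3 0.4 0.1] g 0.998
axis [-0.002  0.002 -1.   ] q [-0.2287  0.2814 -0.5163  0.7754  0.0016 -0.9313]
```

View pics/s15c.png

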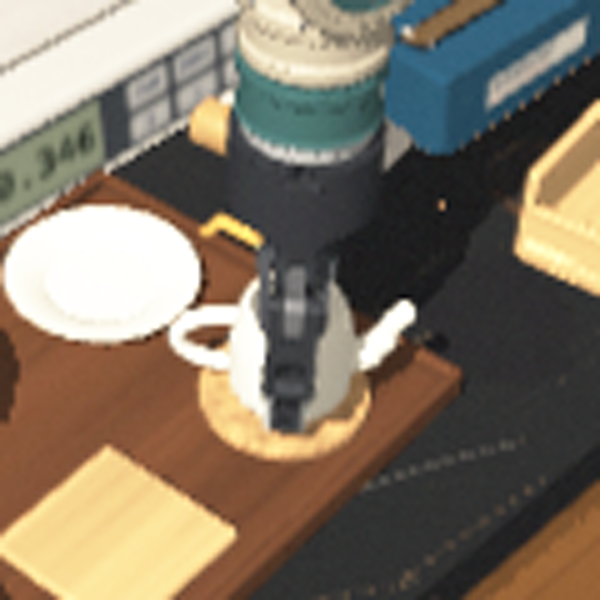

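```bash
python3 -m handwheel '[[[1,0,0,-10,0],[1,0,0,-18,0],[1,0,0,-20,0],[1,0,0,-20,0],[1,0,0,-20,0],[1,0,0,-20,0],[1,0,0,-20,0],[1,0,0,-20,0],[1,0,0,-20,0]]]' 40;python3 plan.py .45 .16 .2 137 28 -
```

```text
clock: 24.3
ee_pos: [0.5029, -0.0506, 0.2125]
tool_rot: [1.079, -2.945, -0.009]
contact_force: [0.5, -0.0, 0.2]
grip_width: 0.998
t 24.3 pos [ 0.5029 -0.0506  0.2125] psi -139.7 tilt 0.44 q1,q6 [-13. -53.] F [ 0.5 -0.   0.2] g 0.998
axis [-0.007  0.003 -1.   ] q [-0.2292  0.0906 -0.323   1.1648  0.0016 -0.9319]
[[-10, 19, 1, np.float64(8.3)], [-6, 21, 2, np.float64(8.4)], [-4, 22, 1, np.float64(8.3)], [0, 21, 1, np.float64(8.3)], [3, 22, 1, np.float64(8.3)], [5, 21, 2, np.float64(8.4)], [9, 20, 1, np.float64(8.3)], [12, 18, 1, np.float64(8.3)], [14, 17, 1, np.float64(8.3)], [16, 14, 2, np.float64(8.4)]]
```

```bash
python3 -m handwheel '[[[1,-10,19,1,8.3],[1,-6,21,2,8.3],[1,-4,22,1,8.3],[1,0,21,1,8.3],[1,3,22,1,8.3],[1,5,21,2,8.3],[1,9,20,1,8.3],[1,12,18,1,8.3],[1,14,17,1,8.3],[1,16,14,2,8.3]]]' 40;python3 plan.py .459 .354 .17 137 28; python3 - <<'E'
from h import *
snap("scene","s16");snap("top","t16");crop("s16",(190,250,290,370),5,"s16c");crop("s16",(270,170,400,290),5,"s16d")
crop("t16",(165,205,250,275),7,"t16c");crop("t16",(260,165,360,265),6,"t16d")
E
```

```text
clock: 25.3
ee_pos: [0.4567, 0.1658, 0.2129]
tool_rot: [1.216, 2.884, 0.009]
contact_force: [0.2, 0.3, -0.2]
grip_width: 1.004
t 25.3 pos [0.4567 0.1658 0.2129] psi 134.3 tilt 0.73 q1,q6 [12. 58.] F [ 0.2  0.3 -0.2] g 1.004
axis [ 0.013  0.001 -1.   ] q [ 0.2161  0.0418 -0.375   1.1415 -0.0017  1.0141]
[[19, 19, 6, np.float64(-0.4)], [19, 19, 6, np.float64(-0.4)], [19, 19, 6, np.float64(-0.4)], [18, 20, 6, np.float64(-0.4)], [19, 19, 7, np.float64(-0.3)], [18, 20, 6, np.float64(-0.4)], [18, 20, 6, np.float64(-0.4)]]
```

View pics/s16c.png

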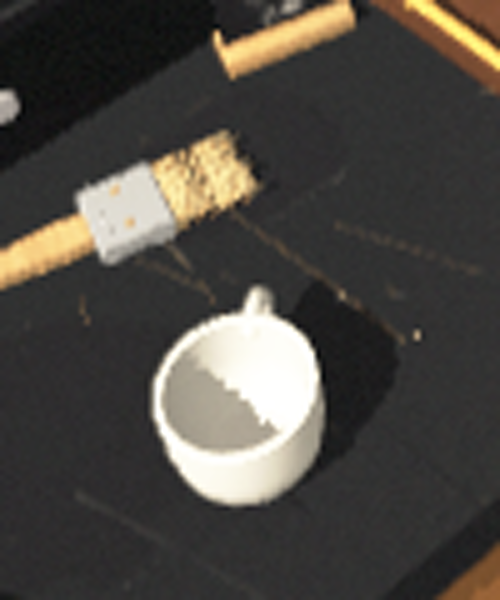

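View pics/t16c.png

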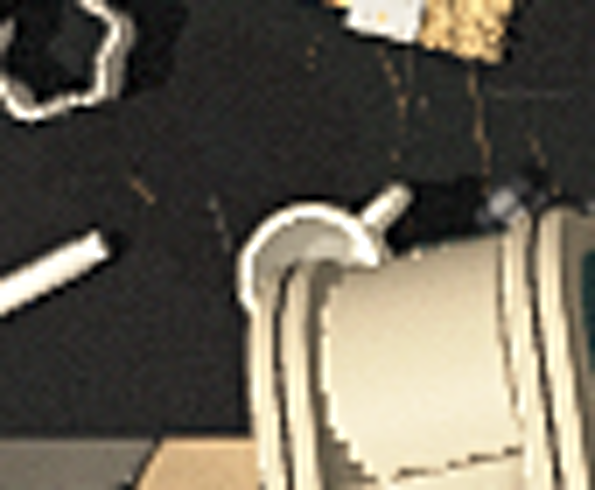

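View pics/s16d.png

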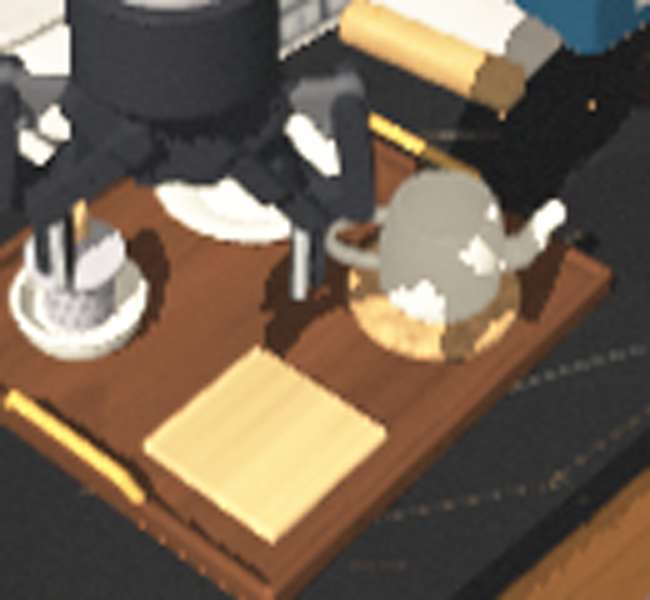

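View pics/t16d.png

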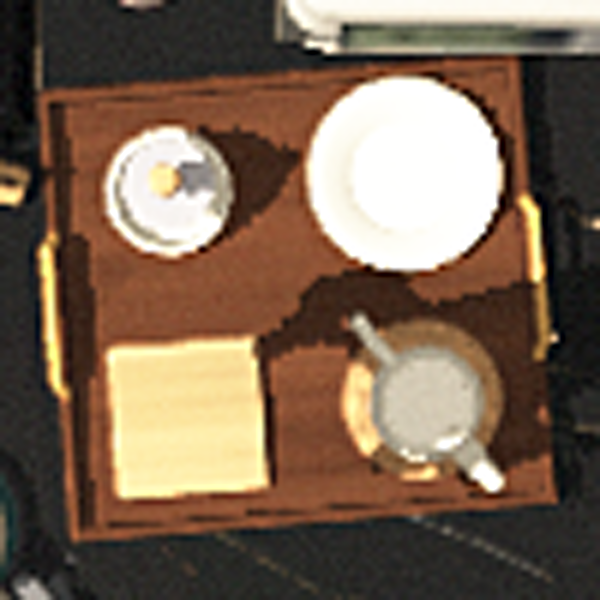

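```bash
python3 - <<'E'
from meas import *
# cup rim ellipse from scene: outer rim extents in crop (x5 from 190,250)
# rim points read on crop by mask: bright ring boundary
c=blob("s16",(215,300,262,356),lambda h,s,v:(v>120)&(s<70))
# rim = points in upper part of silhouette
P=np.array([onz("scene",(p[0],p[1]-2),.055) for p in c])[:,:2]
sel=(c[:,1]<338)&~((c[:,0]>236)&(c[:,0]<248)&(c[:,1]<320))
Q=P[sel]
f=lambda q:np.hypot(Q[:,0]-q[0],Q[:,1]-q[1])-q[2]
r=least_squares(f,[.459,.354,.033],loss="soft_l1",f_scale=.001);print(r.x,np.abs(f(r.x)).mean(),len(Q))
c=blob("t16",(196,230,222,246),lambda h,s,v:(v>150)&(s<70))
P=np.array([onz("top",p,.055) for p in c])[:,:2];sel=(c[:,0]<214)&(c[:,1]<241);Q=P[sel]
r=least_squares(lambda q:np.hypot(Q[:,0]-q[0],Q[:,1]-q[1])-.033,[.459,.354]);print(r.x,np.abs(r.fun).mean(),len(Q))
ht=onz("top",(165+400/7,205+190/7),.035);print(ht)
E
```

```text
[0.46145761 0.35471749 0.03432291] 0.0013277717009953446 221
[0.46109116 0.35434732] 0.00027490788078341616 65
[0.49977818 0.31585484 0.035     ]
```

```bash
python3 -m handwheel '[[[1,19,19,6,0],[1,19,19,6,0],[1,19,19,6,0],[1,18,20,6,0],[1,19,19,7,0],[1,16,17,6,0],[1,10,11,6,0],[1,0,0,0,0]]]' 40;python3 plan.py .461 .3545 .13 135 12
```

```text
clock: 26.2
ee_pos: [0.4628, 0.3412, 0.1729]
tool_rot: [1.181, 2.892, 0.01]
contact_force: [-0.1, -0.4, 0.5]
grip_width: 0.998
t 26.2 pos [0.4628 0.3412 0.1729] psi 135.6 tilt 1.08 q1,q6 [30. 75.] F [-0.1 -0.4  0.5] g 0.998
axis [ 0.019 -0.001 -1.   ] q [ 0.5279  0.2269 -0.2488  1.0793 -0.0103  1.3033]
[[3, 2, 11, np.float64(0.1)], [2, 2, 10, np.float64(0.2)], [3, 2, 11, np.float64(0.1)], [3, 2, 11, np.float64(0.2)]]
```

```bash
python3 -m handwheel '[[[1,3,2,10,0],[1,3,2,10,0],[1,3,2,10,0],[1,2,2,10,0],[1,0,0,0,0]]]' 40;python3 plan.py .461 .3545 .08 135 12
```

```text
clock: 26.7
ee_pos: [0.4612, 0.3518, 0.1296]
tool_rot: [1.183, 2.891, 0.006]
contact_force: [0.4, -0.6, -0.9]
grip_width: 1.002
t 26.7 pos [0.4612 0.3518 0.1296] psi 135.5 tilt 1.05 q1,q6 [31. 76.] F [ 0.4 -0.6 -0.9] g 1.002
axis [ 0.018 -0.003 -1.   ] q [ 0.5461  0.2751 -0.2855  0.9965 -0.0123  1.323 ]
[[0, 0, 10, np.float64(0.1)], [1, 1, 10, np.float64(0.1)], [0, 0, 10, np.float64(0.1)], [1, 0, 10, np.float64(0.1)], [0, 1, 10, np.float64(0.1)]]
```

```bash
python3 -m handwheel '[[[1,1,1,10,0],[1,1,1,10,0],[1,0,0,10,0],[1,0,0,10,0],[1,0,0,10,0],[1,0,0,0,0]]]' 40;python3 plan.py .461 .3545 .025 135 12; python3 - <<'E'
from h import *
snap("scene","s17");crop("s17",(170,230,300,370),4,"s17c")
E
```

```text
clock: 27.3
ee_pos: [0.4619, 0.3539, 0.0746]
tool_rot: [1.184, 2.891, 0.004]
contact_force: [-1.5, 0.0, -0.4]
grip_width: 1.002
t 27.3 pos [0.4619 0.3539 0.0746] psi 135.5 tilt 1.02 q1,q6 [31. 76.] F [-1.5  0.  -0.4] g 1.002
axis [ 0.017 -0.004 -1.   ] q [ 0.5488  0.3364 -0.334   0.8879 -0.0126  1.3261]
[[0, 0, 10, np.float64(0.1)], [0, 0, 10, np.float64(0.1)], [1, 0, 10, np.float64(0.1)], [0, 0, 10, np.float64(0.1)], [0, 0, 10, np.float64(0.1)]]
```

View pics/s17c.png

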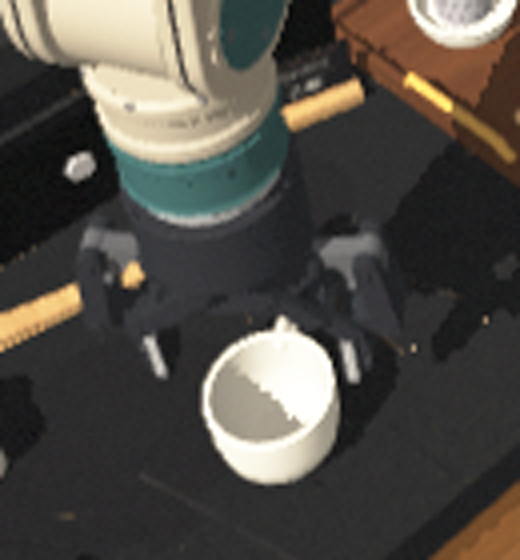

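```bash
python3 - <<'E'
from h import *
o=bot.get_obs();p=o["ee_pos"];M=R.from_rotvec(o["tool_rot"]).as_matrix()
for s in(.0425,-.0425):
  for t in (.001,.014):print(s,t,((proj("scene",p+M[:,2]*t+M[:,1]*s)[0]-[170,228])*4).round(0))
print(((proj("scene",[[.461,.3545,.055],[.461+.0233,.3545+.0233,.055],[.461-.0233,.3545-.0233,.055]])-[170,228])*4).round())
E
```

```text
0.0425 0.001 [176. 364.]
0.0425 0.014 [181. 377.]
-0.0425 0.001 [347. 367.]
-0.0425 0.014 [350. 381.]
[[269. 388.]
 [204. 387.]
 [334. 390.]]
```

```bash
python3 -m handwheel '[[[1,0,-2,10,0],[1,0,0,10,0],[1,0,0,10,0],[1,0,0,10,0],[1,0,0,9,0],[1,0,0,0,0]]]' 40;python3 plan.py .461 .3545 .025 135 12; python3 - <<'E'
from h import *
snap("scene","s18");crop("s18",(170,230,300,370),4,"s18c")
E
```

```text
clock: 27.95
ee_pos: [0.4625, 0.3529, 0.0228]
tool_rot: [1.183, 2.889, 0.008]
contact_force: [-0.6, -0.6, -0.8]
grip_width: 0.998
t 27.95 pos [0.4625 0.3529 0.0228] psi 135.4 tilt 1.14 q1,q6 [31. 76.] F [-0.6 -0.6 -0.8] g 0.998
axis [ 0.02  -0.003 -1.   ] q [ 0.5467  0.3984 -0.3772  0.7799 -0.0126  1.324 ]
[[2, 0, -2, np.float64(0.4)]]
```

View pics/s18c.png

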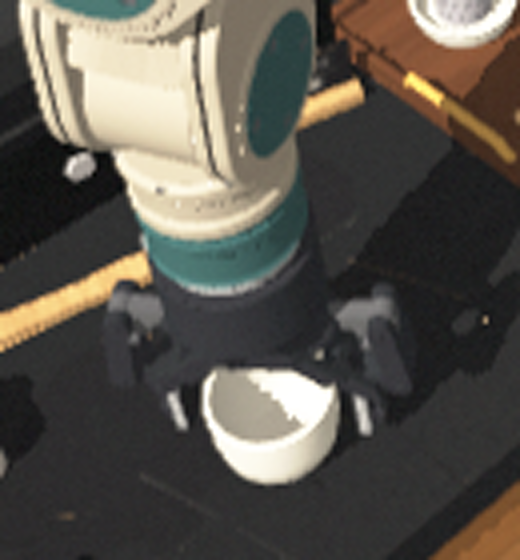

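```bash
python3 -m handwheel '[[[0.85,1,0,-1,0],[0.8,0,0,0,0],[0.75,0,0,0,0],[0.7,0,0,0,0],[0.6,0,0,0,0],[0.6,0,0,0,0]]]' 35; python3 plan.py .461 .3545 .025 135 12;python3 -m handwheel '[[[0.5,0,0,-5,0],[0.5,0,0,-10,0],[0.5,0,0,-15,0],[0.5,0,0,-15,0],[0.5,0,0,-18,0],[0.5,0,0,-18,0],[0.5,0,0,-18,0],[0.5,0,0,-18,0],[0.5,0,0,-18,0],[0.5,0,0,0,0]]]' 35; python3 plan.py .5 .0 .18 135 26;python3 - <<'E'
from h import *
snap("scene","s19");crop("s19",(170,200,300,370),3.5,"s19c")
E
```

```text
clock: 28.6
ee_pos: [0.4627, 0.3543, 0.0255]
tool_rot: [1.183, 2.888, 0.011]
contact_force: [-0.7, 0.1, -2.4]
grip_width: 0.733
t 28.6 pos [0.4627 0.3543 0.0255] psi 135.5 tilt 1.25 q1,q6 [31. 76.] F [-0.7  0.1 -2.4] g 0.733
axis [ 0.022 -0.001 -1.   ] q [ 0.5487  0.3948 -0.3753  0.7828 -0.0126  1.3259]
[[1, -1, 1, np.float64(0.5)]]
clock: 29.6
ee_pos: [0.4594, 0.3545, 0.1716]
tool_rot: [1.182, 2.887, 0.014]
contact_force: [1.5, -0.1, -2.2]
grip_width: 0.738
t 29.6 pos [0.4594 0.3545 0.1716] psi 135.5 tilt 1.37 q1,q6 [32. 76.] F [ 1.5 -0.1 -2.2] g 0.738
axis [ 0.024  0.    -1.   ] q [ 0.5518  0.2343 -0.2424  1.0737 -0.0125  1.3291]
[[-20, -16, -1, np.float64(0.0)], [-20, -16, 0, np.float64(0.1)], [-20, -16, -1, np.float64(-0.0)], [-19, -16, 0, np.float64(0.0)], [-20, -16, -1, np.float64(0.1)], [-20, -16, -1, np.float64(-0.0)], [-20, -16, 0, np.float64(0.0)], [-20, -16, -1, np.float64(0.1)], [-20, -16, 0, np.float64(-0.0)], [-20, -16, -1, np.float64(0.0)]]
[[-20, -16, -1, np.float64(0.1)], [-20, -15, 0, np.float64(-0.0)], [-19, -16, -1, np.float64(0.0)], [-20, -16, 0, np.float64(0.1)]]
```

View pics/s19c.png

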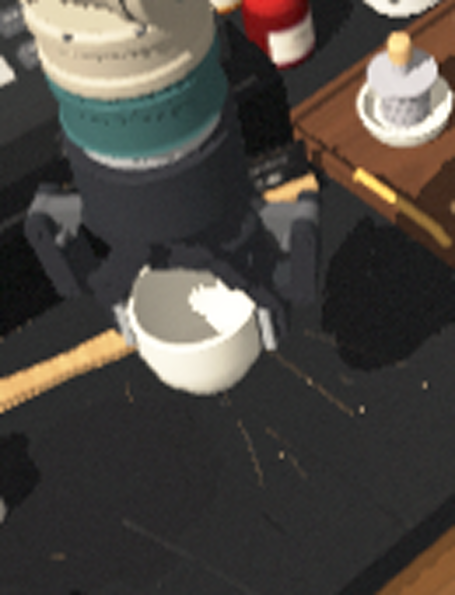

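```bash
python3 -m handwheel '[[[0.5,-10,-8,0,0],[0.5,-20,-16,0,0],[0.5,-20,-16,0,0],[0.5,-20,-16,0,0],[0.5,-20,-16,0,0],[0.5,-20,-16,0,0],[0.5,-20,-16,0,0],[0.5,-20,-16,0,0],[0.5,-20,-16,0,0],[0.5,-20,-16,0,0]]]' 35; python3 plan.py .6362 -.0407 .17 135 26; python3 -c "
from h import *
for z in(.03,.06,.09):print(onz('top',(350,172),z),onz('top',(350,160),z))
print(tri((340,187-2),(412,170)))"
```

```text
clock: 30.65
ee_pos: [0.4777, 0.0964, 0.1588]
tool_rot: [1.184, 2.905, -0.015]
contact_force: [-0.1, 0.2, -1.6]
grip_width: 0.738
t 30.65 pos [0.4777 0.0964 0.1588] psi 135.7 tilt 0.62 q1,q6 [ 4. 48.] F [-0.1  0.2 -1.6] g 0.738
axis [ 0.    -0.011 -1.   ] q [ 0.0726  0.0993 -0.4348  1.0372 -0.0108  0.8463]
[[-23, 1, -1, np.float64(0.1)], [-23, 2, -1, np.float64(0.0)], [-24, 1, -2, np.float64(0.1)], [-23, 2, -1, np.float64(0.1)], [-23, 1, -1, np.float64(0.1)], [-23, 2, -1, np.float64(0.0)], [-24, 1, -2, np.float64(0.1)], [-23, 2, -1, np.float64(0.1)], [-23, 2, -1, np.float64(0.1)]]
[ 0.7113337  -0.11979089  0.03      ] [ 0.75331502 -0.11963028  0.03      ]
[ 0.70681066 -0.11690337  0.06      ] [ 0.74781904 -0.11674647  0.06      ]
[ 0.70228761 -0.11401584  0.09      ] [ 0.74232306 -0.11386267  0.09      ]
(array([ 0.78590803, -0.35225255, -0.17358324]), np.float64(0.09945896175957279))
```

```bash
python3 -m handwheel '[[[0.5,-18,1,-1,0],[0.5,-22,2,-1,0],[0.5,-22,1,-1,0],[0.5,-22,2,-1,0],[0.5,-22,1,-1,0],[0.5,-22,2,-1,0],[0.5,-22,1,-1,0],[0.5,-22,2,-1,0],[0.5,-16,1,0,0],[0.5,0,0,0,0]]]' 35; python3 plan.py .6362 -.0407 .12 135 12
```

```text
clock: 31.65
ee_pos: [0.6225, -0.0387, 0.1554]
tool_rot: [-1.191, -2.896, 0.024]
contact_force: [-0.0, -0.1, -1.7]
grip_width: 0.74
t 31.65 pos [ 0.6225 -0.0387  0.1554] psi 135.3 tilt 1.06 q1,q6 [-9. 36.] F [-0.  -0.1 -1.7] g 0.74
axis [-0.016 -0.01  -1.   ] q [-0.1601  0.3415 -0.1339  1.1092 -0.0124  0.6202]
[[-3, 2, 9, np.float64(0.1)], [-3, 2, 9, np.float64(0.0)], [-2, 2, 9, np.float64(0.1)], [-3, 2, 8, np.float64(0.1)]]
```

```bash
python3 -m handwheel '[[[0.5,-4,2,18,0],[0.5,-3,2,18,0],[0.5,-2,2,18,0],[0.5,0,0,12,0],[0.5,0,0,0,0]]]' 35; python3 plan.py .6362 -.0407 .06 135 12; python3 - <<'E'
from h import *
snap("scene","s20");crop("s20",(250,120,400,270),4,"s20c")
E
```

```text
clock: 32.15
ee_pos: [0.6296, -0.0405, 0.0839]
tool_rot: [-1.188, -2.89, 0.024]
contact_force: [0.3, 0.3, -1.8]
grip_width: 0.741
t 32.15 pos [ 0.6296 -0.0405  0.0839] psi 135.3 tilt 1.31 q1,q6 [-9. 35.] F [ 0.3  0.3 -1.8] g 0.741
axis [-0.022 -0.007 -1.   ] q [-0.1618  0.4213 -0.1835  0.9861 -0.0108  0.6182]
[[-2, 1, 8, np.float64(0.1)], [-1, 2, 8, np.float64(0.1)], [-2, 1, 8, np.float64(0.1)]]
```

View pics/s20c.png

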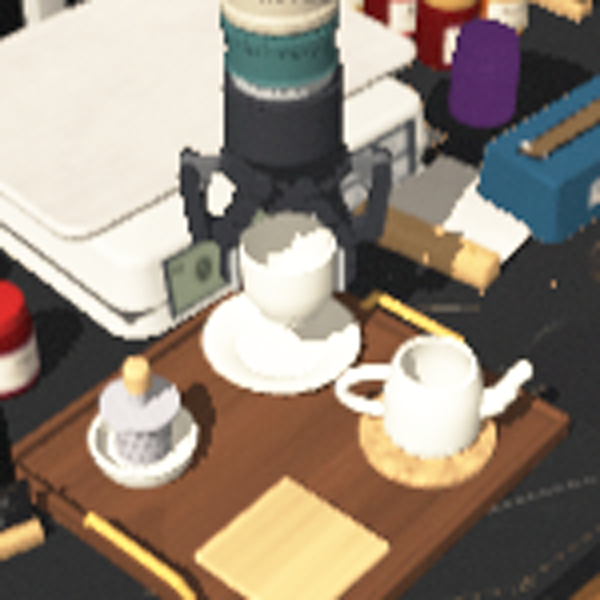

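```bash
python3 -m handwheel '[[[0.5,-2,1,8,0],[0.5,-1,2,8,0],[0.5,-2,1,8,0],[0.5,0,0,7,0],[0.5,0,0,0,0]]]' 35; python3 plan.py .6366 -.0407 .043 135 12
```

```text
clock: 32.7
ee_pos: [0.6381, -0.0413, 0.0538]
tool_rot: [-1.189, -2.895, 0.021]
contact_force: [-0.8, -0.1, -1.9]
grip_width: 0.738
t 32.7 pos [ 0.6381 -0.0413  0.0538] psi 135.3 tilt 1.02 q1,q6 [-9. 35.] F [-0.8 -0.1 -1.9] g 0.738
axis [-0.016 -0.008 -1.   ] q [-0.1611  0.4622 -0.193   0.93   -0.0106  0.6183]
[[1, -1, 11, np.float64(0.3)]]
```

```bash
python3 -m handwheel '[[[0.5,1,-1,5,0],[0.5,0,0,4,0],[0.5,0,0,0,0]]]' 35; python3 plan.py .6366 -.0407 .0405 135 12
```

```text
clock: 33.0
ee_pos: [0.6365, -0.0415, 0.0443]
tool_rot: [-1.189, -2.895, 0.021]
contact_force: [-0.3, -0.2, -0.4]
grip_width: 0.738
t 33.0 pos [ 0.6365 -0.0415  0.0443] psi 135.3 tilt 1.01 q1,q6 [-9. 35.] F [-0.3 -0.2 -0.4] g 0.738
axis [-0.016 -0.008 -1.   ] q [-0.1618  0.4703 -0.2041  0.9106 -0.0106  0.6177]
[[1, 1, 4, np.float64(0.3)]]
```

```bash
python3 -m handwheel '[[[0.5,0,0,2,0],[0.5,0,0,1,0]]]' 35; python3 -m handwheel '[[[0.5,0,0,2,0]]]' 35; python3 plan.py .6366 -.0407 .0405 135 12
```

```text
clock: 33.2
ee_pos: [0.6367, -0.0416, 0.0414]
tool_rot: [-1.189, -2.896, 0.021]
contact_force: [-0.3, 0.1, -2.9]
grip_width: 0.737
clock: 33.3
ee_pos: [0.6371, -0.0418, 0.0408]
tool_rot: [-1.19, -2.897, 0.021]
contact_force: [-4.8, -0.4, 15.3]
grip_width: 0.733
t 33.3 pos [ 0.6371 -0.0418  0.0408] psi 135.3 tilt 0.97 q1,q6 [-9. 35.] F [-4.8 -0.4 15.3] g 0.733
axis [-0.014 -0.009 -1.   ] q [-0.1619  0.4743 -0.2065  0.9028 -0.011   0.6176]
[[1, 0, 0, np.float64(0.3)]]
```

```bash
python3 -m handwheel '[[[0.76,0,0,0,0],[0.82,0,0,0,0],[0.92,0,0,0,0],[1,0,0,0,0],[1,0,0,0,0]]]' 35;python3 plan.py|head -2; python3 -m handwheel '[[[1,0,0,-8,0],[1,0,0,-15,0],[1,0,0,-15,0],[1,0,0,-20,0],[1,0,0,-20,0],[1,0,0,-20,0],[1,0,0,-20,0],[1,0,0,-20,0]]]';python3 plan.py .46 -.16 .2 178 28 +;python3 - <<'E'
from h import *
snap("scene","s21");crop("s21",(250,120,400,270),4,"s21c")
E
```

```text
clock: 33.8
ee_pos: [0.6389, -0.0421, 0.0426]
tool_rot: [-1.191, -2.9, 0.02]
contact_force: [0.2, -0.8, 0.1]
grip_width: 1.004
t 33.8 pos [ 0.6389 -0.0421  0.0426] psi 135.3 tilt 0.8 q1,q6 [-9. 35.] F [ 0.2 -0.8  0.1] g 1.004
axis [-0.01  -0.009 -1.   ] q [-0.1619  0.4728 -0.2044  0.9023 -0.011   0.6176]
clock: 34.6
ee_pos: [0.6391, -0.0404, 0.1903]
tool_rot: [-1.19, -2.899, 0.02]
contact_force: [0.2, 0.3, 0.3]
grip_width: 0.997
t 34.6 pos [ 0.6391 -0.0404  0.1903] psi 135.4 tilt 0.87 q1,q6 [-9. 36.] F [0.2 0.3 0.3] g 0.997
axis [-0.012 -0.009 -1.   ] q [-0.1592  0.3422 -0.0554  1.1838 -0.0109  0.6201]
[[5, -26, -1, np.float64(-5.3)], [8, -26, -1, np.float64(-5.4)], [11, -25, -2, np.float64(-5.3)], [12, -24, -1, np.float64(-5.3)], [15, -22, -1, np.float64(-5.4)], [16, -22, -1, np.float64(-5.3)], [19, -19, -1, np.float64(-5.3)], [20, -18, -2, np.float64(-5.3)]]
```

View pics/s21c.png

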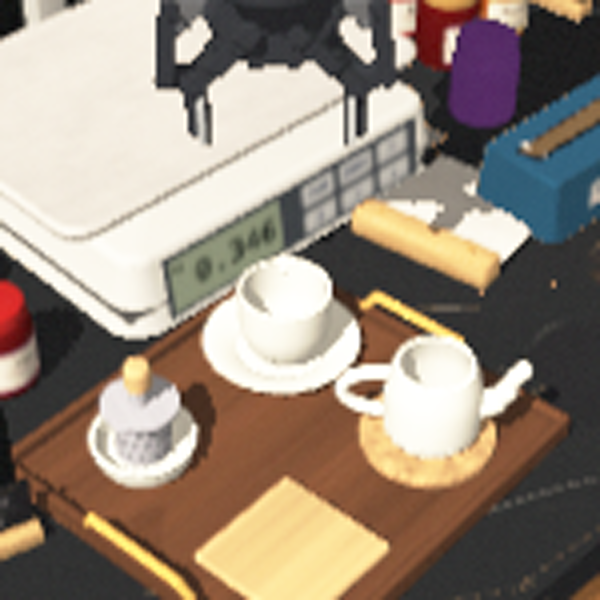

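```bash
python3 -m handwheel '[[[1,5,-26,-1,-5.3],[1,8,-26,-1,-5.3],[1,11,-25,-2,-5.3],[1,12,-24,-1,-5.3],[1,15,-22,-1,-5.3],[1,16,-22,-1,-5.3],[1,19,-19,-1,-5.3],[1,20,-18,-2,-5.3]]]';python3 plan.py .445 -.33 .2 188.4 24 +
```

```text
clock: 35.45
ee_pos: [0.4642, -0.1654, 0.217]
tool_rot: [0.005, 3.128, -0.024]
contact_force: [0.1, -0.1, -0.4]
grip_width: 1.0
t 35.45 pos [ 0.4642 -0.1654  0.217 ] psi 179.8 tilt 1.17 q1,q6 [-27. -27.] F [ 0.1 -0.1 -0.4] g 1.0
axis [ 0.014 -0.015 -1.   ] q [-0.4694  0.0473 -0.3601  1.1444 -0.0074 -0.466 ]
[[3, -24, 2, np.float64(-1.2)], [3, -23, 3, np.float64(-1.3)], [3, -23, 2, np.float64(-1.2)], [5, -24, 3, np.float64(-1.2)], [4, -23, 2, np.float64(-1.2)], [5, -23, 3, np.float64(-1.3)], [6, -23, 2, np.float64(-1.2)]]
```

```bash
python3 -m handwheel '[[[1,3,-20,2,-1.2],[1,3,-23,3,-1.2],[1,3,-23,2,-1.2],[1,5,-24,3,-1.2],[1,4,-23,2,-1.2],[1,4,-23,3,-1.2],[1,3,-15,2,-1.2],[1,0,0,0,0]]]';python3 plan.py .4692 -.351 .16 188.4 14; python3 - <<'E'
from h import *
snap("scene","s22");crop("s22",(380,80,500,220),4,"s22c")
snap("top","t22");crop("t22",(360,200,500,290),5,"t22c")
E
```

```text
clock: 36.25
ee_pos: [0.4451, -0.3256, 0.2106]
tool_rot: [-0.23, 3.112, -0.038]
contact_force: [-0.2, 0.3, -1.0]
grip_width: 0.999
t 36.25 pos [ 0.4451 -0.3256  0.2106] psi -171.5 tilt 1.82 q1,q6 [-43. -51.] F [-0.2  0.3 -1. ] g 0.999
axis [ 0.022 -0.022 -0.999] q [-0.7482  0.1475 -0.2627  1.1289 -0.0012 -0.8959]
[[-4, -6, 10, np.float64(0.0)], [-4, -5, 10, np.float64(0.0)], [-4, -6, 10, np.float64(0.0)], [-4, -6, 10, np.float64(0.1)], [-4, -6, 11, np.float64(-0.0)]]
```

View pics/s22c.png

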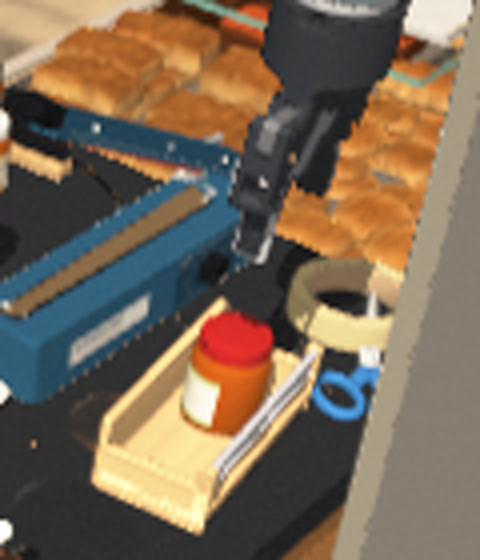

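View pics/t22c.png

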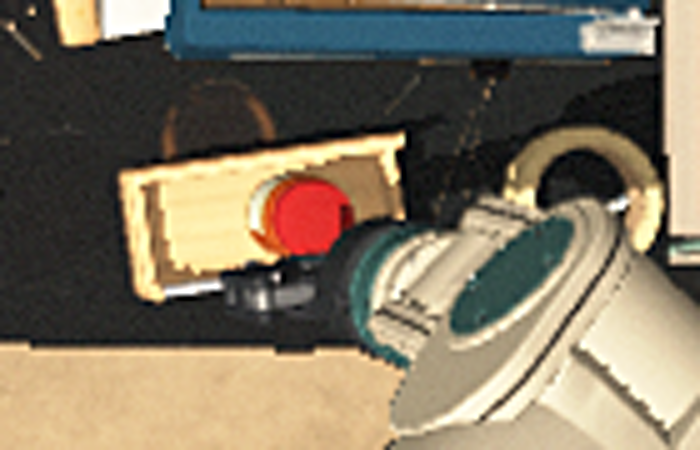

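```bash
python3 -m handwheel '[[[1,-20,-28,-30,0],[1,0,0,0,0],[1,0,0,0,0]]]';python3 plan.py .4692 -.351 .16 188.4 14
```

```text
clock: 36.65
ee_pos: [0.4628, -0.3393, 0.236]
tool_rot: [-0.235, 3.124, -0.014]
contact_force: [-0.7, 0.2, 0.1]
grip_width: 1.002
t 36.65 pos [ 0.4628 -0.3393  0.236 ] psi -171.4 tilt 0.73 q1,q6 [-43. -51.] F [-0.7  0.2  0.1] g 1.002
axis [ 0.01  -0.008 -1.   ] q [-7.4560e-01  1.8280e-01 -1.6490e-01  1.2104e+00  6.0000e-04 -8.9600e-01]
[[-1, -2, 13, np.float64(0.0)], [-1, -2, 12, np.float64(0.1)], [0, -2, 13, np.float64(0.0)], [-1, -2, 13, np.float64(0.0)], [-1, -2, 12, np.float64(0.1)], [-1, -3, 13, np.float64(0.0)]]
```

```bash
python3 -m handwheel '[[[1,-1,-2,12,0],[1,-1,-2,12,0],[1,0,-2,12,0],[1,-1,-2,12,0],[1,-1,-2,12,0],[1,0,-2,12,0],[1,0,0,6,0],[1,0,0,0,0]]]';python3 plan.py .4692 -.351 .12 188.4 12; python3 - <<'E'
from h import *
snap("scene","s23");crop("s23",(380,80,500,220),4,"s23c")
o=bot.get_obs();p=o["ee_pos"];M=R.from_rotvec(o["tool_rot"]).as_matrix()
for s in(.0425,-.0425):print(((proj("scene",p+M[:,2]*.001+M[:,1]*s)[0]-[380,78])*4).round(0))
print(((proj("scene",[.4692,-.351,.097])[0]-[380,78])*4).round(0))
E
```

```text
clock: 37.45
ee_pos: [0.4694, -0.3494, 0.1497]
tool_rot: [-0.238, 3.125, -0.011]
contact_force: [0.5, -0.2, -0.1]
grip_width: 1.0
t 37.45 pos [ 0.4694 -0.3494  0.1497] psi -171.3 tilt 0.61 q1,q6 [-43. -52.] F [ 0.5 -0.2 -0.1] g 1.0
axis [ 0.008 -0.006 -1.   ] q [-7.5090e-01  2.6630e-01 -2.5020e-01  1.0438e+00  1.0000e-03 -9.0310e-01]
[[0, -1, 10, np.float64(0.1)], [0, 0, 10, np.float64(0.1)], [0, -1, 10, np.float64(0.1)]]
[221. 304.]
[274. 248.]
[235. 336.]
```

View pics/s23c.png

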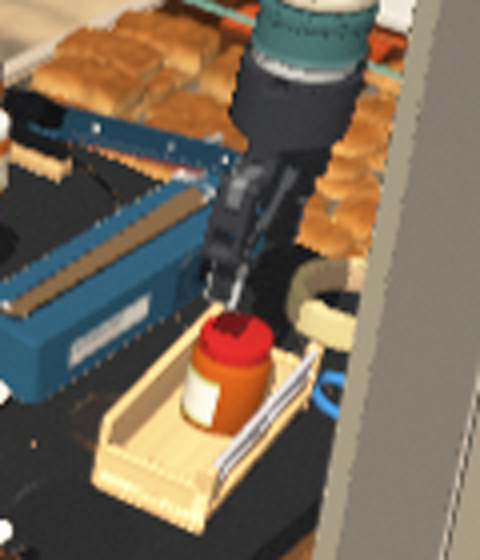

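```bash
python3 -m handwheel '[[[1,0,-1,10,0],[1,0,0,10,0],[1,0,-1,10,0],[1,0,0,10,0],[1,0,0,0,0]]]';python3 plan.py .4692 -.351 .068 188.4 12; python3 - <<'E'
from h import *
snap("scene","s24");crop("s24",(380,80,500,220),4,"s24c")
E
```

```text
clock: 38.0
ee_pos: [0.4712, -0.3529, 0.1084]
tool_rot: [-0.238, 3.122, -0.015]
contact_force: [-0.2, -0.4, -0.8]
grip_width: 0.995
t 38.0 pos [ 0.4712 -0.3529  0.1084] psi -171.3 tilt 0.82 q1,q6 [-43. -52.] F [-0.2 -0.4 -0.8] g 0.995
axis [ 0.011 -0.009 -1.   ] q [-0.7531  0.3089 -0.2897  0.9579  0.001  -0.9053]
[[0, 1, 10, np.float64(0.1)], [1, 0, 10, np.float64(0.1)], [0, 1, 10, np.float64(0.0)], [1, 0, 10, np.float64(0.1)]]
```

View pics/s24c.png

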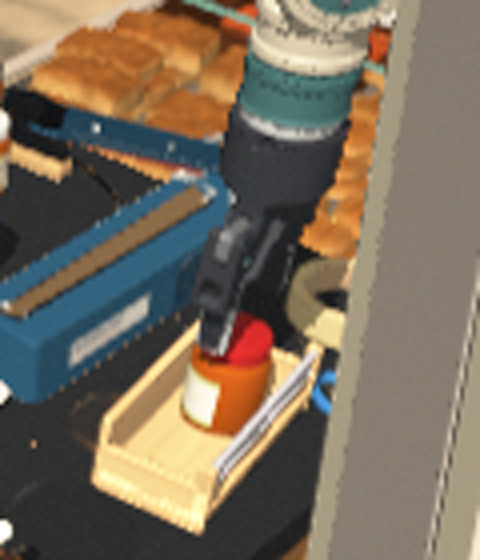

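```bash
python3 -m handwheel '[[[1,1,1,10,0],[1,1,1,10,0],[1,0,0,10,0],[1,0,0,9,0],[1,0,0,0,0]]]';python3 plan.py .4692 -.351 .068 188.4 12
```

```text
clock: 38.55
ee_pos: [0.4699, -0.352, 0.0672]
tool_rot: [-0.238, 3.121, -0.018]
contact_force: [-0.4, -0.1, 0.4]
grip_width: 0.999
t 38.55 pos [ 0.4699 -0.352   0.0672] psi -171.3 tilt 0.94 q1,q6 [-43. -52.] F [-0.4 -0.1  0.4] g 0.999
axis [ 0.013 -0.01  -1.   ] q [-0.7536  0.35   -0.333   0.8713  0.0011 -0.9059]
[[0, 1, -1, np.float64(0.3)]]
```

```bash
python3 -m handwheel '[[[0.85,0,1,0,0],[0.78,0,0,0,0],[0.7,0,0,0,0],[0.6,0,0,0,0],[0.5,0,0,0,0],[0.5,0,0,0,0],[0.5,0,0,0,0]]]' 45;python3 plan.py |head -2;  python3 -m handwheel '[[[0.4,0,0,-4,0],[0.4,0,0,-8,0],[0.4,0,0,-12,0],[0.4,0,0,-15,0],[0.4,0,0,-15,0],[0.4,0,0,-15,0],[0.4,0,0,-15,0],[0.4,0,0,-15,0],[0.4,0,0,-15,0],[0.4,0,0,0,0]]]' 45;python3 plan.py .43 -.2 .18 188.4 22;python3 - <<'E'
from h import *
snap("scene","s25");crop("s25",(380,80,500,220),4,"s25c")
E
```

```text
clock: 39.25
ee_pos: [0.47, -0.351, 0.0676]
tool_rot: [-0.238, 3.12, -0.018]
contact_force: [0.4, 0.4, -1.1]
grip_width: 0.634
t 39.25 pos [ 0.47   -0.351   0.0676] psi -171.3 tilt 0.98 q1,q6 [-43. -52.] F [ 0.4  0.4 -1.1] g 0.634
axis [ 0.013 -0.011 -1.   ] q [-0.7523  0.3484 -0.3342  0.8712  0.0012 -0.9048]
clock: 40.25
ee_pos: [0.4678, -0.3494, 0.1922]
tool_rot: [-0.238, 3.119, -0.02]
contact_force: [1.2, 0.2, -2.2]
grip_width: 0.637
t 40.25 pos [ 0.4678 -0.3494  0.1922] psi -171.3 tilt 1.05 q1,q6 [-43. -52.] F [ 1.2  0.2 -2.2] g 0.637
axis [ 0.014 -0.012 -1.   ] q [-7.5260e-01  2.2520e-01 -2.0770e-01  1.1196e+00  1.1000e-03 -9.0500e-01]
[[2, 19, 2, np.float64(0.0)], [2, 19, 1, np.float64(0.1)], [2, 20, 2, np.float64(0.0)], [1, 19, 1, np.float64(0.1)], [2, 19, 2, np.float64(0.0)], [2, 19, 1, np.float64(0.1)], [2, 19, 2, np.float64(-0.0)], [2, 19, 1, np.float64(0.0)]]
```

View pics/s25c.png

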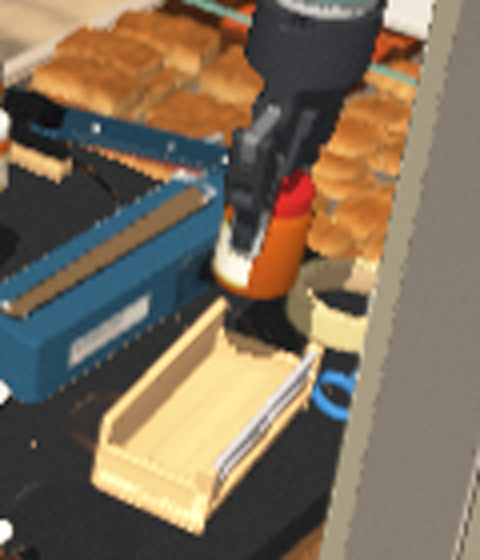

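```bash
python3 plan.py .41 -.24 .19 188.4 20; python3 -m handwheel '[[[0.4,6,10,0,0],[0.4,8,17,0,0],[0.4,8,17,0,0],[0.4,8,17,0,0],[0.4,8,17,0,0],[0.4,8,17,0,0],[0.4,6,12,0,0]]]' 45; python3 plan.py .42 .06 .19 188.4 24
```

```text
t 40.3 pos [ 0.4674 -0.3489  0.191 ] psi -171.3 tilt 0.95 q1,q6 [-43. -52.] F [ 0.5 -0.4 -4.2] g 0.633
axis [ 0.013 -0.011 -1.   ] q [-7.5260e-01  2.2610e-01 -2.0920e-01  1.1189e+00  1.0000e-03 -9.0500e-01]
[[6, 17, 0, np.float64(0.0)], [5, 16, 0, np.float64(0.1)], [6, 17, 0, np.float64(0.0)], [6, 16, 1, np.float64(0.1)], [6, 17, 0, np.float64(0.0)], [6, 17, 0, np.float64(0.1)], [5, 16, 0, np.float64(0.0)]]
clock: 41.0
ee_pos: [0.3903, -0.2416, 0.1823]
tool_rot: [-0.237, 3.131, -0.001]
contact_force: [-0.3, 0.9, -3.1]
grip_width: 0.639
t 41.0 pos [ 0.3903 -0.2416  0.1823] psi -171.3 tilt 0.11 q1,q6 [-40. -49.] F [-0.3  0.9 -3.1] g 0.639
axis [ 0.002 -0.001 -1.   ] q [-6.9550e-01  2.4900e-02 -4.6090e-01  1.0832e+00  6.0000e-04 -8.4680e-01]
[[-6, 23, -1, np.float64(0.0)], [-6, 22, 0, np.float64(0.0)], [-5, 23, -1, np.float64(0.1)], [-6, 22, 0, np.float64(-0.0)], [-6, 23, -1, np.float64(0.0)], [-5, 23, -1, np.float64(0.0)], [-6, 22, 0, np.float64(0.0)], [-6, 23, -1, np.float64(0.1)], [-5, 22, 0, np.float64(-0.0)], [-6, 23, -1, np.float64(0.0)]]
[[-6, 23, -1, np.float64(0.0)], [-5, 22, 0, np.float64(0.0)], [-6, 23, -1, np.float64(0.1)]]
```

```bash
python3 -m handwheel '[[[0.4,-3,15,0,0],[0.4,-5,22,-1,0],[0.4,-5,23,0,0],[0.4,-6,22,-1,0],[0.4,-6,23,0,0],[0.4,-6,23,-1,0],[0.4,-6,22,0,0],[0.4,-6,23,-1,0],[0.4,-6,22,0,0],[0.4,-6,23,-1,0]]]' 45; python3 plan.py .495 .085 .18 188.4 20
```

```text
clock: 42.0
ee_pos: [0.41, -0.0033, 0.185]
tool_rot: [-0.231, 3.131, 0.005]
contact_force: [-0.1, 0.1, -3.6]
grip_width: 0.634
t 42.0 pos [ 0.41   -0.0033  0.185 ] psi -171.6 tilt 0.22 q1,q6 [-10. -18.] F [-0.1  0.1 -3.6] g 0.634
axis [ 0.002  0.003 -1.   ] q [-0.1686 -0.0688 -0.5458  1.0927  0.0036 -0.3156]
[[-14, 11, 1, np.float64(0.0)], [-14, 10, 0, np.float64(0.0)], [-14, 11, 1, np.float64(0.0)], [-13, 11, 1, np.float64(0.0)], [-14, 11, 1, np.float64(0.0)], [-14, 10, 0, np.float64(0.0)], [-14, 11, 1, np.float64(0.0)]]
```

```bash
python3 -m handwheel '[[[0.4,-12,9,1,0],[0.4,-13,10,0,0],[0.4,-13,11,1,0],[0.4,-13,11,1,0],[0.4,-13,11,1,0],[0.4,-13,10,0,0],[0.4,-12,11,1,0],[0.4,0,0,0,0]]]' 45; python3 plan.py .495 .085 .12 188.4 20;  python3 - <<'E'
from h import *
snap("scene","s26");crop("s26",(250,120,400,290),3.5,"s26c")
E
```

```text
clock: 42.8
ee_pos: [0.4886, 0.0943, 0.179]
tool_rot: [-0.242, 3.13, 0.01]
contact_force: [0.2, 0.8, -3.1]
grip_width: 0.641
t 42.8 pos [0.4886 0.0943 0.179 ] psi -171.2 tilt 0.37 q1,q6 [ 3. -6.] F [ 0.2  0.8 -3.1] g 0.641
axis [ 0.002  0.006 -1.   ] q [ 0.0573  0.0962 -0.3916  1.0807  0.0061 -0.0967]
[[-1, -3, 15, np.float64(0.1)], [-1, -2, 15, np.float64(0.1)], [-2, -3, 14, np.float64(0.1)], [-1, -2, 15, np.float64(0.1)]]
```

View pics/s26c.png

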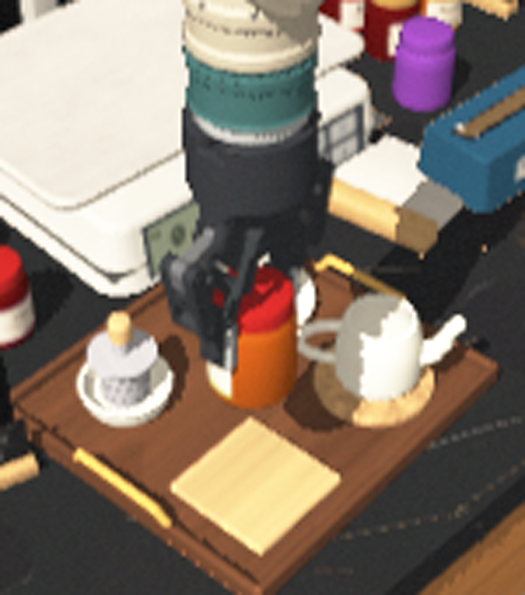

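```bash
python3 -m handwheel '[[[0.4,-1,-3,12,0],[0.4,-1,-3,12,0],[0.4,-2,-3,12,0],[0.4,-1,0,12,0],[0.4,0,0,12,0],[0.4,0,0,12,0],[0.4,0,0,12,0],[0.4,0,0,8,0],[0.4,0,0,0,0]]]' 45; python3 plan.py .4955 .085 .07 188.4 20
```

```text
clock: 43.75
ee_pos: [0.4907, 0.0833, 0.0764]
tool_rot: [0.236, -3.127, -0.008]
contact_force: [0.3, -0.3, -3.0]
grip_width: 0.633
t 43.75 pos [0.4907 0.0833 0.0764] psi -171.4 tilt 0.41 q1,q6 [ 2. -7.] F [ 0.3 -0.3 -3. ] g 0.633
axis [-0.006  0.004 -1.   ] q [ 0.0357  0.2121 -0.5013  0.8629  0.0046 -0.1147]
[[-5, 1, 6, np.float64(0.2)]]
```

```bash
python3 -m handwheel '[[[0.4,-3,1,3,0],[0.4,-2,1,3,0],[0.4,0,0,2,0],[0.4,0,0,0,0]]]' 45; python3 plan.py .4955 .085 .0656 188.4 20
```

```text
clock: 44.15
ee_pos: [0.4974, 0.0867, 0.0689]
tool_rot: [0.237, -3.13, -0.008]
contact_force: [0.6, -0.8, -3.2]
grip_width: 0.631
t 44.15 pos [0.4974 0.0867 0.0689] psi -171.4 tilt 0.3 q1,q6 [ 2. -6.] F [ 0.6 -0.8 -3.2] g 0.631
axis [-0.003  0.005 -1.   ] q [ 0.0419  0.2313 -0.4957  0.8461  0.0047 -0.1091]
[[2, -1, 3, np.float64(0.2)]]
```

```bash
python3 -m handwheel '[[[0.4,2,-1,2,0],[0.4,0,0,1,0]]]' 45; python3 -m handwheel '[[[0.4,0,0,1,0]]]' 45;python3 plan.py .4955 .085 .0656 188.4 20
```

```text
clock: 44.35
ee_pos: [0.4961, 0.0854, 0.0664]
tool_rot: [0.237, -3.132, -0.007]
contact_force: [-0.8, 0.4, -2.7]
grip_width: 0.633
clock: 44.45
ee_pos: [0.4963, 0.0855, 0.0658]
tool_rot: [0.237, -3.132, -0.008]
contact_force: [-2.2, 0.1, 5.7]
grip_width: 0.631
t 44.45 pos [0.4963 0.0855 0.0658] psi -171.3 tilt 0.28 q1,q6 [ 2. -6.] F [-2.2  0.1  5.7] g 0.631
axis [-0.001  0.005 -1.   ] q [ 0.0394  0.2323 -0.5028  0.8362  0.0048 -0.1116]
[[1, 0, 0, np.float64(0.3)]]
```

Contact comes at the expected height, so I'll release, rise straight up and check everything.

```bash
python3 -m handwheel '[[[0.68,0,0,0,0],[0.75,0,0,0,0],[0.85,0,0,0,0],[1,0,0,0,0],[1,0,0,0,0]]]' 45; python3 -m handwheel '[[[1,0,0,-8,0],[1,0,0,-15,0],[1,0,0,-20,0],[1,0,0,-20,0],[1,0,0,-20,0],[1,0,0,-20,0],[1,0,0,-20,0],[1,0,0,-20,0]]]'; python3 plan.py .40 .33 .22 188.4 28
```

```text
clock: 44.95
ee_pos: [0.4985, 0.0855, 0.0677]
tool_rot: [-0.237, 3.128, 0.007]
contact_force: [0.4, 0.2, -0.6]
grip_width: 0.996
clock: 45.75
ee_pos: [0.4952, 0.0846, 0.2165]
tool_rot: [0.237, -3.131, -0.007]
contact_force: [-0.0, 0.4, -0.1]
grip_width: 0.999
t 45.75 pos [0.4952 0.0846 0.2165] psi -171.4 tilt 0.28 q1,q6 [ 2. -6.] F [-0.   0.4 -0.1] g 0.999
axis [-0.002  0.005 -1.   ] q [ 0.0378  0.0781 -0.3281  1.1662  0.0047 -0.1131]
[[6, 26, 0, np.float64(0.0)], [5, 25, -1, np.float64(0.0)], [6, 26, 0, np.float64(0.1)], [6, 26, 0, np.float64(-0.0)], [6, 25, -1, np.float64(0.0)], [5, 26, 0, np.float64(0.0)], [6, 26, 0, np.float64(0.1)], [6, 25, -1, np.float64(-0.0)], [6, 26, 0, np.float64(0.0)], [6, 26, -1, np.float64(0.0)]]
```

```bash
python3 -m handwheel '[[[1,12,-16,-2,0],[1,16,-26,0,0],[1,16,-26,0,0],[1,14,-26,0,0],[1,10,-26,0,0],[1,8,-26,0,0],[1,6,-26,0,0],[1,4,-26,0,0],[1,0,-26,0,0],[1,0,-26,0,0]]]'; python3 plan.py; python3 - <<'E'
from h import *
snap("scene","s30");snap("top","t30");crop("s30",(245,150,400,290),5,"s30c");crop("t30",(260,165,360,265),6,"t30c")
E
```

```text
clock: 46.75
ee_pos: [0.4497, -0.182, 0.2294]
tool_rot: [-0.246, 3.115, 0.003]
contact_force: [-0.5, 0.9, 0.9]
grip_width: 1.002
t 46.75 pos [ 0.4497 -0.182   0.2294] psi -171.0 tilt 0.96 q1,q6 [-30. -39.] F [-0.5  0.9  0.9] g 1.002
axis [ 0.016  0.003 -1.   ] q [-0.524   0.028  -0.3532  1.1768  0.0108 -0.6817]
```

View pics/s30c.png

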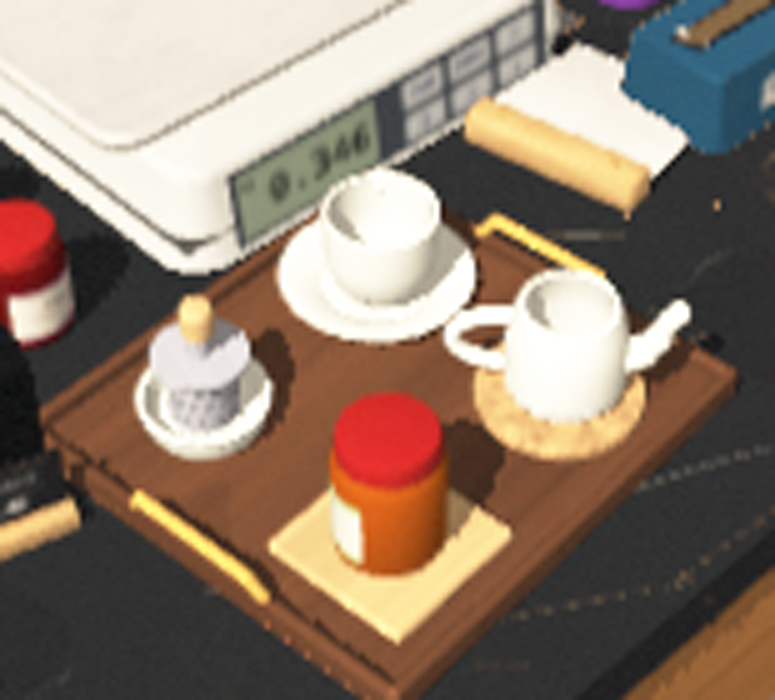

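View pics/t30c.png

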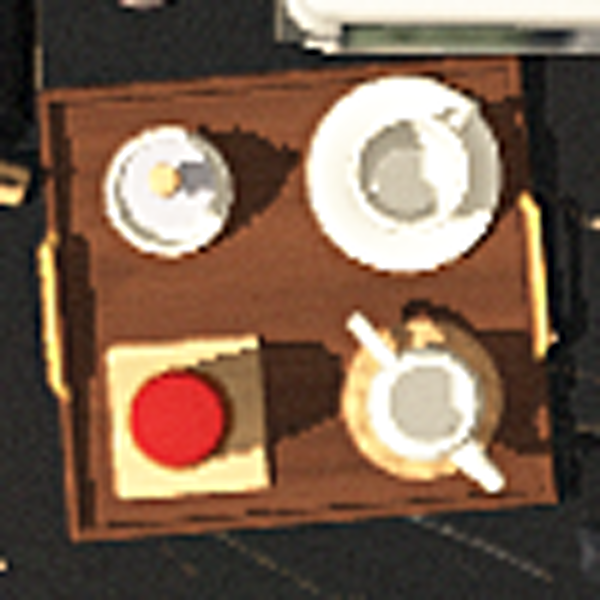

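```bash
python3 - <<'E'
from meas import *
g=lambda c,r:(260+c/6-.4,165+r/6-.4)
lid=blob("t30",(278,222,302,248),lambda h,s,v:((h<6)|(h>172))&(s>140)&(v>120))
print("lid",circ("top",lid,.095),"coaster .4949 .0848")
m=blob("t30",(323,223,340,241),lambda h,s,v:(s<45)&(v>115)&(v<230))
print("mouth",circ("top",m,.080),"trivet .5063 -.051")
for n,c,r,z,t in[("cup inner",405,171,.07,"saucer .6362 -.0407"),("mouth",427,403,.08,"trivet"),("knob",165,178,.089,"dish .6241 .095"),("flange",169,189,.0585,"dish")]:
    print(n,onz("top",g(c,r),z)[:2].round(4),t)
k=blob("t30",(282,189,292,200),lambda h,s,v:(s>70)&(v>120)&(h<30))
print("knob",circ("top",k,.085))
cup=blob("s30",(305,182,336,213),lambda h,s,v:(s<60)&(v>150))
# heights: tri of lid top and knob top in both views (scene rows -2)
l=blob("s30",(308,226,336,250),lambda h,s,v:((h<6)|(h>172))&(s>140)&(v>120))
print("scene lid base pts",np.ptp(l,0))
print("lid tri",tri((245+388/5-.4,150+423/5-.4-2),g(180,418)))
print("mouth tri",tri((245+570/5-.4,150+308/5-.4-2),g(427,403)))
print("cup tri",tri((245+381/5-.4,150+212/5-.4-2),g(405,171)))
crop("t30",(305,170,355,250),7.4,"t30e")
E
```

```text
lid (array([0.49502621, 0.08427739, 0.02490663]), np.float64(0.0003377344667961866)) coaster .4949 .0848
mouth (array([ 0.50462925, -0.05138189,  0.01813842]), np.float64(0.004550727178504414)) trivet .5063 -.051
cup inner [ 0.6334 -0.0394] saucer .6362 -.0407
mouth [ 0.5043 -0.0521] trivet
knob [0.6264 0.0929] dish .6241 .095
flange [0.623  0.0928] dish
knob (array([0.62579498, 0.09242664, 0.007973  ]), np.float64(0.000926521416631152))
scene lid base pts [21.75 19.  ]
lid tri (array([0.49616921, 0.08307917, 0.10108343]), np.float64(0.002144671917832157))
mouth tri (array([ 0.50443922, -0.05189593,  0.08157922]), np.float64(0.0003060751655373828))
cup tri (array([ 0.6326227 , -0.03952879,  0.07459135]), np.float64(0.000836638973534853))
```

View pics/t30e.png

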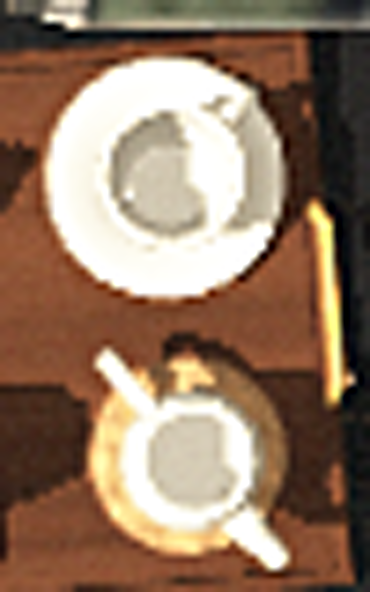

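```bash
python3 -m handwheel '[[[1,0,0,0,0],[1,0,0,0,0],[1,0,0,0,0],[1,0,0,0,0],[1,0,0,0,0]]]'; python3 -c "
from bench import bot
print(bot.finish_job())"
```

```text
clock: 47.35
ee_pos: [0.4499, -0.1811, 0.2303]
tool_rot: [-0.245, 3.115, 0.002]
contact_force: [-0.0, -0.0, 0.2]
grip_width: 0.999
the job is handed in; nothing more can be done
None
```

I placed all four pieces in the order asked and handed the job in at about 47 s of the 106 s: infuser in the drip dish, teapot on the trivet, cup in the saucer well, then the jar over the front rail onto the coaster. At hand-in the gripper was open and clear of everything, with the measured force near zero.

**Last checks:** the final pictures show all four upright. Measured distances from the middle of each place:

| Piece | Off centre |
|---|---|
| Jar | under 1 mm |
| Teapot | about 2 mm |
| Infuser | 2–3 mm |
| Cup | about 3 mm |

**What disagreed or went less than perfectly:**
- **Scene camera:** its image rows read about 2 px off against the top view and the arm's own position. I corrected for that. With the correction, heights from the two views matched the given ones to within about 4–6 mm; the cup rim read 75 mm where 70 was expected, and the jar lid 101 mm where 95 was expected.
- **Tool lean:** the tool picked up 1–2.7° of lean during fast moves. The infuser was set down with about 2° of lean; it stands upright now.
- **Teapot:** while I felt for contact, it was pressed onto the trivet at about 40 N, then lifted 3 mm, re-centred and set down again at about 27 N. That press is the closest I came to the 40 N limit, though it was the held pot touching the trivet and not the gripper's body.
- **Other set-downs:** the force reading at contact was about 15 N for the cup, 6 N for the jar and 1–2 N for the infuser.

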